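# Stack choke cores on the mandrel under the press weight

## Robot

A 6-joint arm with a two-finger parallel gripper is mounted at the origin on a cart in front of the work surface, level with it; the furniture and walls round the work are solid. World frame = base frame: x ahead of the robot, y to its left, z up, the work surface at z = 0. Lengths are in m, angles in rad, forces in N, time in s.
With the tool pointing down it reaches from about 0.35 to 0.975 m from the base axis. Payload 4.9 kg.
Tool frame: the origin (TCP) lies midway between the tips of the shut fingers; the grasp point (between the pads) lies manip.grip_depth behind it (manip.grip_depth is the distance from the TCP to the grasp point, in m); z points along the fingers, x is the direction in which the jaws open and shut, and the axes are right-handed (so a half turn about z gives the same grasp; the last joint's range is limited). The gripper opens to 85 mm and grips with 20 to 120 N. Pads are 22 mm wide; open, the fingers measure 114 mm over their backs; the gripper's body (76 mm by 85 mm) begins 54 mm behind the grasp point. The pads swing forward as they close: fully open they stand 13 mm farther back than shut.
Start: joints at [-1.294, 0.053, 1.613, -0, 1.476, -0.119], TCP at [0.241, -0.577, 0.231] pointing down, gripper open.
Joint ranges: [-3.01, 3.01], [-1.01, 2.22], [0.06, 2.58], [-1.02, 4.17], [0.09, 2.62], [-3.14, 3.14]. Speed limits (rad/s): [2.57, 2.57, 3.14, 3.14, 3.14, 3.14].

## Interface

Orientations are given as a unit quaternion [w, x, y, z].
In Python, from plant import state, grab_frame, ticket, manip gives the robot as it stands.
- The arm moves only by the tool carry_out, never from a script. Its argument "moves" is a list that holds one entry, the list of rows, each a list of 7 numbers: the turn, a rotation vector about the tool's x, y, z each as a share of 5 degrees, from -1 to 1, then the shift along the tool's x, y, z each as a share of 0.04 m, from -1 to 1, then the gripper command: -1 is shut, 1 is fully open, values between are in proportion. A call has 1 to 8 rows; each row shifts and turns the commanded pose from where the row before left it, along the tool's axes as they then stand; what a row does not reach is not made up. A row lasts 1/12 s, in which the tool goes at most 41.7 mm and 7.16 degrees, less where a joint would pass 70% of its speed; a pose out of reach is approached as far as the arm can. A call with a number of a shift or a turn outside -1 to 1 is refused whole. A call with a gripper value outside its range is refused whole. The fingers move at their own pace and stop on an object; the grip force is fixed at half the most. Time passes only in rows, so rows that do not move let the fingers close. It gives the time, the measured TCP pose, the force and the opening at its end, in the units of the state.
- state(): the state, without advancing time (a new reading comes with each control period).
- grab_frame(name): name is "side" or "top" or "wrist"; returns a dict with "frame" (420x560x3 uint8, red, green, blue), "z_map" (420x560 float32, m along the optical axis (not along the pixel's ray), 0 where there is no reading), "K" (3x3 intrinsics, pixels), "world_from_camera" (4x4, takes a point from camera to world coordinates); the wrist camera has in their place "hand_eye" (4x4, takes a point from camera to tool coordinates, whose origin is the TCP and whose axes are the tool frame's). Camera axes: x right, y down, z forward; pixel columns grow to the right and rows downward; lengths in m; the calibration is good to about 2 mm. The wrist camera is an equidistant fisheye: a pixel r from the principal point sees the ray r / f radians off the axis. A picture is of the moment at which its call begins: read the wrist's pose just before it.
- ticket.job_done(): hands the job in, once; it reports no verdict.
The state is a dict: "time": time; "joint_pos": joint angles; "joint_vel": joint speeds; "joint_efforts": joint torques, N m; "tool_pos": TCP position; "tool_rot": TCP orientation; "contact_force": force on the tool from outside, world axes, zero at the start; "ft_torque": the same for the moment, N m; "gripper_width": opening from 0.0 (shut) to 1.0 (fully open).
Only numpy, scipy, OpenCV 4.12 (cv2) and the standard library are available. Lean on these libraries where they do the work, as an engineer would, in place of code of your own. Each camera call takes 0.05 s, during which the arm holds its last target.

## Task

Lift the steel press weight off the stacking stand's rod and set it aside on the bench, then thread every green ring core from the covered carousel over the rod, seated down flush on one another (the knob turns the carousel to bring a core to its window). Put the press weight back over the rod, flat on top of the stack, to clamp up the choke core. Leave the black cores on their spigots, and finish with the carousel's blue closing block filling the window.

Things in the scene. Friction and masses are not known exactly. Their poses are not given: they have to be found in the camera images.
- carousel: round parts carousel under a clear dust hood, fixed to the bench, 238 mm across, hood top 55 mm above the bench; origin on the bench under its centre. Its own -x direction points at the middle of the hood's window, roughly towards the robot
- window (a point): middle of the hood's window at hood height, 90 mm from the centre. The window, open on top and at the side, is a 66 degree sector from 26 mm off the centre out to the rim; cores can be lifted out only there
- platter: white platter that turns without end under the hood (friction 0.06 N m, stays where left); origin on its axis; its top face is 22 mm above the bench. Five spigots (10 mm diameter, 8 mm high), 90 mm off the axis at 0, +60, +120, -60, -120 degrees from the platter's +x (counter-clockwise positive), hold one ring core each; the blue block is at 180 degrees
- knob (a point): centre of the round black knob on the platter's axis above the hood, by which the platter is turned directly: 38 mm diameter, from 60 to 84 mm above the bench, this point at 72 mm
- closing_block (a point): centre of the top of the blue closing block, a 58 degree sector 28 mm high on the platter, 90 mm off its axis; it fills the window when this point is under the window's middle
- green_core_1: green ring core: outside diameter 36 mm, bore 16 mm, 20 mm high, 75 g, both ends alike; origin at its centre (10 mm above its underside), z along the bore. Starts on one of the spigots (centre 32 mm above the bench), varying; may be absent
- green_core_2: green ring core: outside diameter 36 mm, bore 16 mm, 20 mm high, 75 g, both ends alike; origin at its centre (10 mm above its underside), z along the bore. Starts on one of the spigots (centre 32 mm above the bench), varying; may be absent
- green_core_3: green ring core: outside diameter 36 mm, bore 16 mm, 20 mm high, 75 g, both ends alike; origin at its centre (10 mm above its underside), z along the bore. Starts on one of the spigots (centre 32 mm above the bench), varying; may be absent
- dark_core_1: charcoal black ring core: outside diameter 36 mm, bore 16 mm, 20 mm high, 75 g, both ends alike; origin at its centre (10 mm above its underside), z along the bore. On one of the spigots; not wanted for this job
- dark_core_2: charcoal black ring core: outside diameter 36 mm, bore 16 mm, 20 mm high, 75 g, both ends alike; origin at its centre (10 mm above its underside), z along the bore. On one of the spigots; not wanted for this job
- stand_seat (a point): centre of the stacking stand's seat face, 16 mm above the bench, on the rod's axis. The stand is fixed: dark round base 92 mm across and 12 mm high, seat 44 mm across. Cores and press weight have 1.5 mm play all round on the rod and slide down by their own weight when square
- rod_tip (a point): top of the stand's upright steel rod, 13 mm diameter, 78 mm above the seat; the last 7 mm taper to 7 mm diameter
- press_weight: drilled steel press weight, about 0.36 kg: flat disc 54 mm diameter and 16 mm high, on it a dark grip neck 32 mm diameter that ends 40 mm above the underside; bore of 16 mm right through; origin at the centre of its underside, z along the bore. Starts on the seat over the rod; the bench round the stand, on the robot's side and either side of it, is clear to set it down

How it is judged:
On the way, in this order (a step that is already met when the one before it is completed fails the run):
1. the press weight is off the stand and stands on the bench (horizontal distance between press_weight and stand_seat above 0.07 m and height (world z) of press_weight below 0.01 m and linear speed of press_weight below 0.03 m/s), for 0.2 s.
2. every green core is threaded on the rod and seated (horizontal distance between each of green_core_1, green_core_2, green_core_3 and stand_seat below 0.004 m and (height (world z) of green_core_1 below 0.029 m or distance between green_core_1 and green_core_2 below 0.0235 m or distance between green_core_1 and green_core_3 below 0.0235 m) and height (world z) of each of green_core_1, green_core_2, green_core_3 below 0.07 m and linear speed of each of green_core_1, green_core_2, green_core_3 below 0.02 m/s and (height (world z) of green_core_2 below 0.029 m or distance between green_core_2 and green_core_1 below 0.0235 m or distance between green_core_2 and green_core_3 below 0.0235 m) and (height (world z) of green_core_3 below 0.029 m or distance between green_core_3 and green_core_1 below 0.0235 m or distance between green_core_3 and green_core_2 below 0.0235 m) and height (world z) of any of green_core_1, green_core_2, green_core_3 below 0.029 m), for 0.2 s.
3. the press weight is over the rod and rests flat on the stack (horizontal distance between press_weight and stand_seat below 0.004 m and angle between press_weight's own z axis and vertical below 0.1 rad and (distance between press_weight and green_core_1 below 0.0138 m or distance between press_weight and green_core_2 below 0.0138 m or distance between press_weight and green_core_3 below 0.0138 m) and linear speed of press_weight below 0.02 m/s), for 0.2 s.
At the end, for the whole second after the job is handed in: All green cores are on the rod (within 4 mm), the lowest on the seat, the others flush on one another (3 mm); the press weight is over the rod, upright, resting on the top core (3 mm); all at rest. Both black cores are on their spigots; the blue block is in the window (within 22 degrees) (all of step 2 and all of step 3 and height (world z) of each of dark_core_1, dark_core_2 below 0.036 m and horizontal distance between dark_core_1 and carousel between 0.082 and 0.098 m and horizontal distance between dark_core_2 and carousel between 0.082 and 0.098 m and x of closing_block in the frame of carousel below -0.083 m); the robot touches nothing.
It fails at once if a black core is lifted off its spigot (height (world z) of any of dark_core_1, dark_core_2 above 0.046 m).
Of green_core_1, green_core_2, green_core_3 only 2 to 3 are there at a start; the rules pass over those that are not, and their reading is None.
At some moment in a run one of press_weight may be knocked a few centimetres aside while the robot is not near it.
Once in a run the grip may slacken for a moment while it holds something.
It also fails if it takes over 210 s, if anything falls off the work surface, if the arm or the gripper's body presses on something with over 40 N, if the wrist force passes 120 N, or if a joint passes its speed limit or range.

## Working session

There is one attempt and no reset: what is moved stays moved. The work goes in short steps, Python scripts to look and compute and a tool call to move; the robot and the scene stay as the last step left them, time stands still between calls to the robot, and variables do not carry over. Pictures are saved under pics/ and viewed, and the job is handed in when it is done.

Besides the shell and the picture viewer there is one more tool, called after "Request:" as name([rows], argument=value, ...), one row to a line, values as JSON. carry_out: Moves the arm, as the interface text tells. Shift numbers are shares of 0.04 m and turn numbers shares of 5 degrees, none past 1 either way. Its arguments: {"type":"object","properties":{"moves":{"type":"array"}},"required":["moves"]}

```bash
ls; mkdir -p pics; python3 - <<'E'
from plant import state, grab_frame, ticket, manip
import cv2,numpy as np
print(state()); print(manip.grip_depth)
for n in ("side","top","wrist"):
    f=grab_frame(n); cv2.imwrite(f"pics/{n}0.png",f["frame"][:,:,::-1]); print(n,f["K"],f.get("world_from_camera",f.get("hand_eye")))
E
```

```text
pics
{'time': 0.0, 'joint_pos': array([-1.29401952e+00,  5.33537583e-02,  1.61434109e+00, -1.93316856e-05,
        1.47602052e+00, -1.19028499e-01]), 'joint_vel': array([ 0.00040274, -0.00045996,  0.00012536, -0.00015141,  0.00020882,
       -0.00081305]), 'joint_efforts': array([ 1.45308553e-03, -3.93677545e+01, -3.70171595e+01, -7.99256009e-05,
        6.96938179e-03, -1.96749966e-05]), 'tool_pos': array([ 0.24076977, -0.57605841,  0.23003683]), 'tool_rot': array([-6.81708331e-04,  8.32331517e-01, -5.54277115e-01, -8.13539164e-04]), 'contact_force': array([-0.07134892, -0.46025799,  0.06746119]), 'ft_torque': array([-0.01476639,  0.00983429,  0.04208439]), 'gripper_width': 1.0025221720042887}
0.0187
side [[397.37929017   0.         278.25226424]
 [  0.         397.37929017 208.0784173 ]
 [  0.           0.           1.        ]] [[ 0.99863017 -0.04472483  0.02715637  0.4843292 ]
 [-0.04785274 -0.5707363   0.81973788 -0.65984501]
 [-0.02116351 -0.81991449 -0.5720947   0.57627918]
 [ 0.          0.          0.          1.        ]]
top [[462.36435307   0.         274.5909518 ]
 [  0.         462.36435307 202.1062752 ]
 [  0.           0.           1.        ]] [[ 0.02215591 -0.9926992   0.11856398  0.4088582 ]
 [-0.99974993 -0.02163986  0.00563836  0.04684292]
 [-0.00303149 -0.11865926 -0.99293041  0.91151828]
 [ 0.          0.          0.          1.        ]]
wrist [[325.1922621    0.         280.4902569 ]
 [  0.         325.1922621  211.09905973]
 [  0.           0.           1.        ]] [[ 9.99999537e-01  7.44178497e-04 -6.09988072e-04  1.19122789e-04]
 [-5.54195787e-04  9.63662495e-01  2.67122235e-01 -6.93505407e-02]
 [ 7.86609250e-04 -2.67121773e-01  9.63662461e-01 -1.41682278e-01]
 [ 0.00000000e+00  0.00000000e+00  0.00000000e+00  1.00000000e+00]]
```

View pics/top0.png

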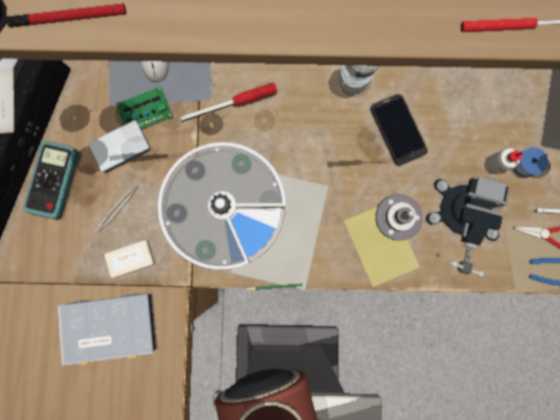

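View pics/side0.png

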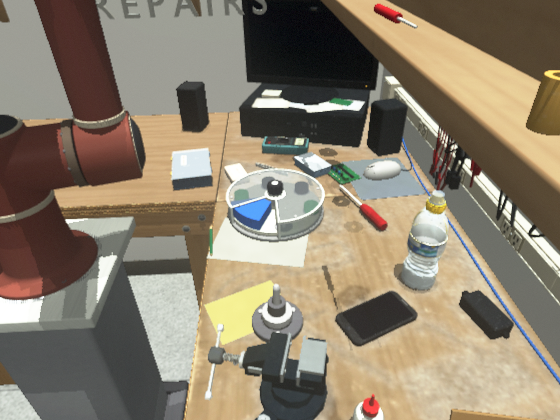

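View pics/wrist0.png

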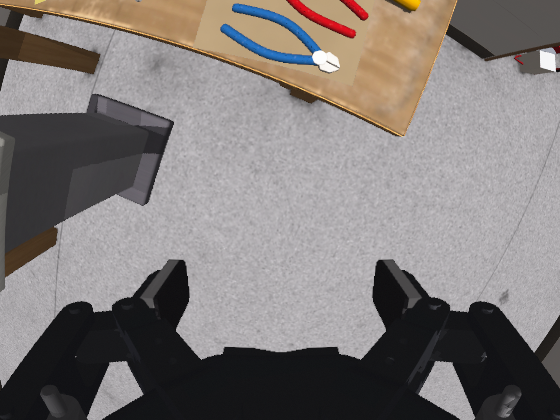

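```bash
cat > h.py <<'E'
from plant import state, grab_frame, ticket, manip
import cv2,numpy as np
from scipy.spatial.transform import Rotation as R
def rot(q): return R.from_quat([q[1],q[2],q[3],q[0]]).as_matrix()
def cloud(f):
    K=f["K"];z=f["z_map"];v,u=np.mgrid[0:z.shape[0],0:z.shape[1]]
    P=np.stack([(u-K[0,2])/K[0,0]*z,(v-K[1,2])/K[1,1]*z,z],-1)
    T=f["world_from_camera"];W=P@T[:3,:3].T+T[:3,3];W[z==0]=np.nan
    return W
def pix2plane(f,u,v,h):
    K=f["K"];T=f["world_from_camera"]
    d=T[:3,:3]@np.array([(u-K[0,2])/K[0,0],(v-K[1,2])/K[1,1],1]);o=T[:3,3]
    return o+d*(h-o[2])/d[2]
def proj(f,p):
    K=f["K"];T=f["world_from_camera"];c=T[:3,:3].T@(np.array(p)-T[:3,3])
    return K[0,0]*c[0]/c[2]+K[0,2],K[1,1]*c[1]/c[2]+K[1,2]
def crop(f,name,u0,u1,v0,v1,s):
    im=f["frame"][v0:v1,u0:u1,::-1]
    cv2.imwrite("pics/"+name,cv2.resize(im,None,fx=s,fy=s,interpolation=cv2.INTER_CUBIC))
E
python3 - <<'E'
from h import *
f=grab_frame("top");crop(f,"tc.png",150,295,135,275,5);crop(f,"ts.png",360,440,180,260,7)
W=cloud(f)
def at(u,v): print((u,v),W[v,u].round(4))
for p in [(221,204),(252,206),(240,163),(178,177),(177,213),(206,250),(250,235),(398,217),(405,214),(30,300),(300,30),(300,60),(160,290),(300,205),(300,100)]: at(*p)
# fit knob
def circ(pts):
    A=np.c_[2*pts[:,:2],np.ones(len(pts))];b=(pts[:,:2]**2).sum(1);s=np.linalg.lstsq(A,b,rcond=None)[0];return s[:2],np.sqrt(s[2]+s[0]**2+s[1]**2)
v,u=np.mgrid[0:420,0:560]
for nm,box,zr in [("knob",(200,245,185,225),(.078,.09)),("hood",(150,295,135,275),(.05,.06)),("disc",(370,430,190,250),(.027,.037)),("neck",(370,430,190,250),(.05,.06)),("base",(370,430,190,250),(.008,.0145)),("rod",(370,430,190,250),(.07,.11))]:
    m=(u>box[0])&(u<box[1])&(v>box[2])&(v<box[3])&(W[...,2]>zr[0])&(W[...,2]<zr[1])
    if m.sum()<3: print(nm,m.sum());continue
    P=W[m];hull=cv2.convexHull(P[:,:2].astype(np.float32))[:,0]
    print(nm,m.sum(),P.mean(0).round(4),cv2.minEnclosingCircle(P[:,:2].astype(np.float32)),circ(hull))
E
```

```text
(221, 204) [0.5019 0.1477 0.0864]
(252, 206) [0.503  0.0937 0.0538]
(240, 163) [0.5841 0.1186 0.0543]
(178, 177) [0.5547 0.2343 0.0547]
(177, 213) [0.4869 0.2332 0.0534]
(206, 250) [0.4194 0.1757 0.0578]
(250, 235) [0.4491 0.0961 0.0498]
(398, 217) [ 0.4881 -0.1776  0.0566]
(405, 214) [ 0.4917 -0.1843  0.0794]
(30, 300) [0.3163 0.5217 0.0007]
(300, 30) [0.627  0.0285 0.4884]
(300, 60) [0.6009 0.0276 0.4791]
(160, 290) [ 0.3409  0.2709 -0.0004]
(300, 205) [ 0.5131  0.0015 -0.0008]
(300, 100) [ 0.7288  0.0048 -0.0009]
knob 315 [0.503  0.1505 0.0838] ((0.5034822821617126, 0.15042449533939362), 0.019186461344361305) (array([0.50350931, 0.15038958]), np.float64(0.01877752084266152))
hood 10824 [0.5068 0.16   0.0547] ((0.5038890838623047, 0.15124326944351196), 0.11874687671661377) (array([0.50445694, 0.15220277]), np.float64(0.11742248804764745))
disc 359 [ 0.4905 -0.187   0.0315] ((0.49152591824531555, -0.19092018902301788), 0.027123823761940002) (array([ 0.49181699, -0.19082887]), np.float64(0.026487823218440055))
neck 155 [ 0.4909 -0.1881  0.0551] ((0.49169594049453735, -0.19070278108119965), 0.015651706606149673) (array([ 0.49187664, -0.1906753 ]), np.float64(0.015271488181445267))
base 1035 [ 0.4899 -0.1893  0.0115] ((0.4918019473552704, -0.19845587015151978), 0.05361785367131233) (array([ 0.49165867, -0.19632675]), np.float64(0.047997679587588354))
rod 56 [ 0.4912 -0.1887  0.0883] ((0.4912387430667877, -0.18968114256858826), 0.005739784799516201) (array([ 0.49174719, -0.18985906]), np.float64(0.005767746879769815))
```

```bash
ls pics
```

```text
side0.png
tc.png
top0.png
ts.png
wrist0.png
```

View pics/tc.png

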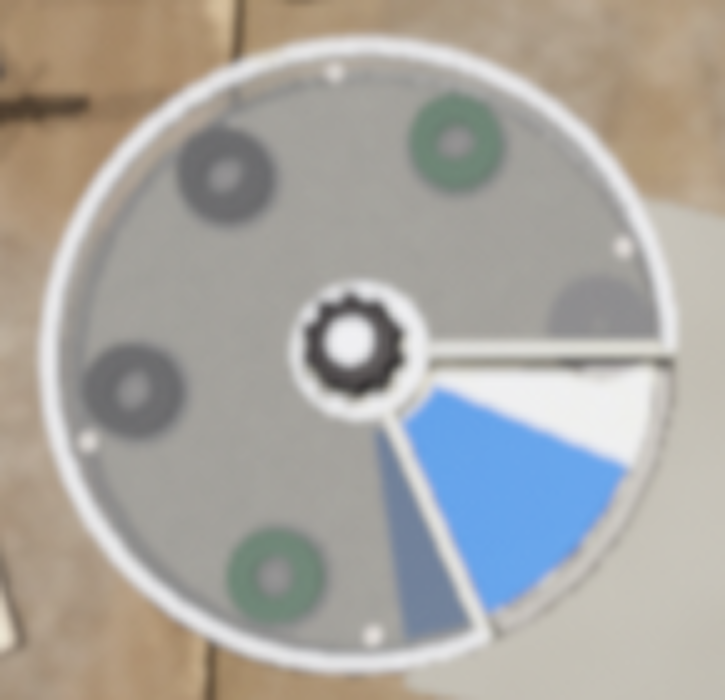

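View pics/ts.png

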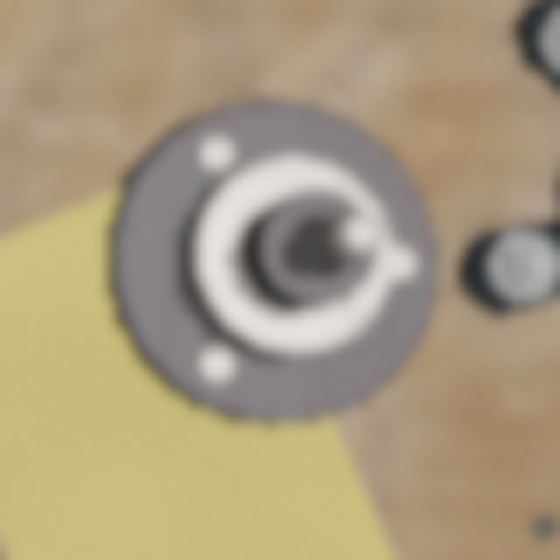

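```bash
cat >> h.py <<'E'
def plan(x,y,z,yaw_deg):
    """rows from present measured pose: turn first then shift, tool pointing down"""
    s=state();M=rot(s["tool_rot"]);p=s["tool_pos"]
    a=np.radians(yaw_deg);X=np.array([np.cos(a),np.sin(a),0]);Z=np.array([0,0,-1.]);T=np.stack([X,np.cross(Z,X),Z],1)
    rv=R.from_matrix(M.T@T).as_rotvec(degrees=True)/5
    d=(np.array([x,y,z])-p)
    print("t",round(s["time"],2),"pos",p.round(4),"yaw",np.degrees(np.arctan2(M[1,0],M[0,0])).round(2),"F",s["contact_force"].round(1),"w",round(s["gripper_width"],3),"tilt",np.degrees(np.arccos(-M[2,2])).round(2))
    print("turn units",rv.round(3),"| shift units after turn",(T.T@d/0.04).round(3),"| shift now",(M.T@d/0.04).round(3))
E
python3 - <<'E'
from h import *
f=grab_frame("top");W=cloud(f)
for a,b,c,d in [(425,515,170,280),(530,560,60,300)]:
    print(np.nanmax(W[c:d,a:b,2]), W[c:d,a:b][np.nanargmax(W[c:d,a:b,2])//(b-a)].shape)
m=(W[...,2]>.03)&(np.arange(560)[None]>420);m&=(np.arange(420)[:,None]>150)
P=W[m];print(P.min(0),P.max(0))
# window edges: hood points near frame; print pixel-based angles
C=np.array([.5037,.1505])
for u,v in [(150+430/5,135+350/5),(150+665/5,135+350/5),(150+390/5,135+420/5),(150+487/5,135+635/5)]:
    p=pix2plane(f,u,v,.055);d=p[:2]-C;print(p.round(4),np.degrees(np.arctan2(d[1],d[0])),np.hypot(*d))
# block edges z=.05
for u,v in [(440,390),(625,465),(375,430),(405,640)]:
    p=pix2plane(f,150+u/5,135+v/5,.05);d=p[:2]-C;print('blk',p.round(4),np.degrees(np.arctan2(d[1],d[0])),np.hypot(*d))
for u,v in [(456,142),(225,175),(133,390),(277,575),(600,325)]:
    p=pix2plane(f,150+u/5,135+v/5,.042);d=p[:2]-C;print('core',p.round(4),np.degrees(np.arctan2(d[1],d[0])),np.hypot(*d), f["frame"][int(135+v/5),int(150+u/5)])
plan(.44,-.2,.23,-34)
E
```

```text
0.10368376718412453 (90, 3)
0.4896947077276625 (30, 3)
[ 0.38441368 -0.47561264  0.03000096] [ 0.62471947 -0.25994949  0.10368377]
[0.5041 0.1235 0.055 ] -89.08224777206713 0.026971683564965796
[0.506  0.0359 0.055 ] -88.82826928359022 0.11460988379163684
[0.4776 0.1376 0.055 ] -153.58906592097128 0.029096350479857633
[0.3992 0.0992 0.055 ] -153.84816093622942 0.11638320181400699
blk [0.4897 0.1198 0.05  ] -114.46920346843822 0.03378132127793255
blk [0.4631 0.0499 0.05  ] -111.95369143537991 0.10846983995991884
blk [0.4742 0.1436 0.05  ] -166.7799836959449 0.030328909443683754
blk [0.3967 0.1298 0.05  ] -169.03401495413314 0.1090203993108813
core [0.5859 0.1173 0.042 ] -21.99309333560377 0.08861692268274347 [148 146 147]
core [0.5711 0.2052 0.042 ] 39.043990591996035 0.0868364195159339 [147 145 146]
core [0.4879 0.2365 0.042 ] 100.40077622972161 0.0874055064724693 [147 146 146]
core [0.4196 0.1793 0.042 ] 161.12382589557896 0.08887294725212071 [148 147 147]
core [0.5165 0.0606 0.042 ] -81.89010012624333 0.09084077095186535 [148 147 146]
t 0.25 pos [ 0.2409 -0.5764  0.2307] yaw -67.32 F [ 0.3 -0.2 -0.3] w 1.0 tilt 0.06
turn units [-5.000e-03  1.000e-02 -6.665e+00] | shift units after turn [ -1.135 -10.585   0.018] | shift now [-6.763 -8.221  0.025]
```

Request:
carry_out([
  [[0, 0, 0, -0.62, -0.76, 0, 1], [0, 0, 0, -0.62, -0.76, 0, 1], [0, 0, 0, -0.62, -0.76, 0, 1], [0, 0, 0, -0.62, -0.76, 0, 1], [0, 0, 0, -0.62, -0.76, 0, 1], [0, 0, 0, -0.62, -0.76, 0, 1], [0, 0, 0, -0.62, -0.76, 0, 1], [0, 0, 0, -0.62, -0.76, 0, 1]],
])

```text
time: 0.92
tool_pos: [0.3893, -0.2981, 0.2313]
tool_rot: [0.0, 0.832, -0.554, 0.0]
contact_force: [1.6, 0.2, -0.1]
gripper_width: 0.997
```

Request:
carry_out([
  [[0, 0, -0.9, -0.3, -0.38, 0, 1], [0, 0, -0.9, -0.3, -0.38, 0, 1], [0, 0, -0.9, -0.3, -0.38, 0, 1], [0, 0, -0.9, -0.3, -0.38, 0, 1], [0, 0, -0.9, 0, 0, 0, 1], [0, 0, -0.9, 0, 0, 0, 1], [0, 0, -0.9, 0, 0, 0, 1], [0, 0, -0.9, 0, 0, 0, 1]],
])

```text
time: 1.58
tool_pos: [0.4181, -0.2281, 0.2312]
tool_rot: [0.0, 0.963, -0.268, -0.0]
contact_force: [-0.1, 0.5, -0.4]
gripper_width: 0.999
```

```bash
python3 - <<'E'
from h import *
plan(.4917,-.1907,.10,-31.3)
f=grab_frame("wrist"); cv2.imwrite("pics/w1.png",f["frame"][:,:,::-1])
E
```

```text
t 1.58 pos [ 0.4181 -0.2281  0.2312] yaw -31.07 F [-0.1  0.5 -0.4] w 0.999 tilt 0.0
turn units [0.    0.    0.046] | shift units after turn [ 1.085 -1.755  3.281] | shift now [ 1.092 -1.751  3.281]
```

View pics/w1.png

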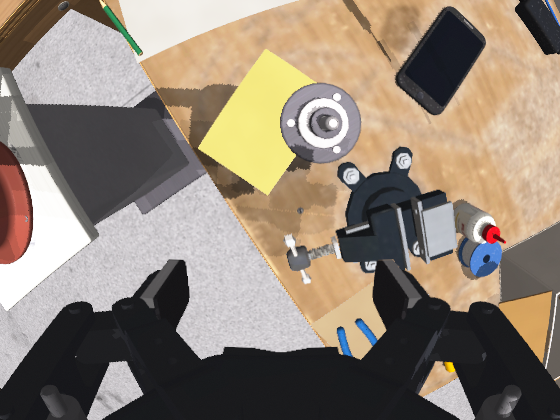

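```bash
cat >> h.py <<'E'
def wcloud(f,s):
    K=f["K"];z=f["z_map"].astype(float);v,u=np.mgrid[0:z.shape[0],0:z.shape[1]]
    a=(u-K[0,2])/K[0,0];b=(v-K[1,2])/K[1,1];th=np.hypot(a,b);k=np.where(th>1e-6,np.tan(th)/np.maximum(th,1e-6),1)
    P=np.stack([a*k*z,b*k*z,z],-1);H=f["hand_eye"];P=P@H[:3,:3].T+H[:3,3]
    W=P@rot(s["tool_rot"]).T+s["tool_pos"];W[(z==0)|(th>1.3)]=np.nan
    return W
def circ(pts):
    A=np.c_[2*pts[:,:2],np.ones(len(pts))];b=(pts[:,:2]**2).sum(1);s=np.linalg.lstsq(A,b,rcond=None)[0];return s[:2].round(4),np.sqrt(s[2]+s[0]**2+s[1]**2).round(4)
def band(W,c,r,z0,z1,nm=""):
    m=(np.hypot(W[...,0]-c[0],W[...,1]-c[1])<r)&(W[...,2]>z0)&(W[...,2]<z1)
    if m.sum()<4: print(nm,m.sum());return
    P=W[m];h=cv2.convexHull(P[:,:2].astype(np.float32))[:,0]
    e,er=cv2.minEnclosingCircle(P[:,:2].astype(np.float32))
    print(nm,m.sum(),"z",P[:,2].mean().round(4),"circle",circ(h),"encl",np.round(e,4),round(er,4))
E
python3 - <<'E'
from h import *
s=state();f=grab_frame("wrist");W=wcloud(f,s)
c=(.4917,-.1907)
band(W,c,.05,.088,.11,"tip");band(W,c,.05,.053,.06,"neck");band(W,c,.05,.029,.036,"disc");band(W,c,.06,.009,.014,"base")
band(W,c,.05,.06,.088,"rod")
E
```

```text
tip 144 z 0.0918 circle (array([ 0.4937, -0.1915]), np.float64(0.0058)) encl [ 0.4914 -0.1953] 0.0032
neck 532 z 0.055 circle (array([ 0.4935, -0.1916]), np.float64(0.0155)) encl [ 0.4935 -0.1915] 0.0161
disc 1125 z 0.0311 circle (array([ 0.4934, -0.1916]), np.float64(0.0264)) encl [ 0.4934 -0.1915] 0.0272
base 3071 z 0.0111 circle (array([ 0.4934, -0.1969]), np.float64(0.0483)) encl [ 0.4935 -0.1984] 0.0523
rod 61 z 0.076 circle (array([ 0.4936, -0.1915]), np.float64(0.0062)) encl [ 0.491  -0.1905] 0.0058
```

Request:
carry_out([
  [[0, 0, 0.046, 0.56, -0.88, 0.3, 0.4], [0, 0, 0, 0.568, -0.875, 0.3, 0.4], [0, 0, 0, 0, 0, 0.9, 0.4], [0, 0, 0, 0, 0, 0.9, 0.4], [0, 0, 0, 0, 0, 0.0, 0.4], [0, 0, 0, 0, 0, 0, 0.4]],
])

```text
time: 2.18
tool_pos: [0.4886, -0.1926, 0.1341]
tool_rot: [-0.001, 0.962, -0.272, -0.003]
contact_force: [-0.2, -0.1, 0.8]
gripper_width: 0.703
```

```bash
python3 - <<'E'
from h import *
plan(.493,-.1913,.034,-31.3)
s=state();f=grab_frame("wrist");cv2.imwrite("pics/w2.png",f["frame"][:,:,::-1]);W=wcloud(f,s)
c=(.493,-.1913)
band(W,c,.05,.053,.06,"neck");band(W,c,.05,.029,.036,"disc");band(W,c,.05,.06,.088,"rod")
E
```

```text
t 2.18 pos [ 0.4886 -0.1926  0.1341] yaw -31.62 F [-0.2 -0.1  0.8] w 0.703 tilt 0.32
turn units [ 0.002  0.065 -0.064] | shift units after turn [ 0.077 -0.084  2.502] | shift now [ 0.091 -0.085  2.502]
neck 902 z 0.055 circle (array([ 0.4935, -0.1918]), np.float64(0.0156)) encl [ 0.4935 -0.1917] 0.016
disc 1819 z 0.0311 circle (array([ 0.4937, -0.1917]), np.float64(0.0266)) encl [ 0.4936 -0.1919] 0.027
rod 243 z 0.0755 circle (array([ 0.4937, -0.1917]), np.float64(0.0063)) encl [ 0.4938 -0.1918] 0.0065
```

View pics/w2.png

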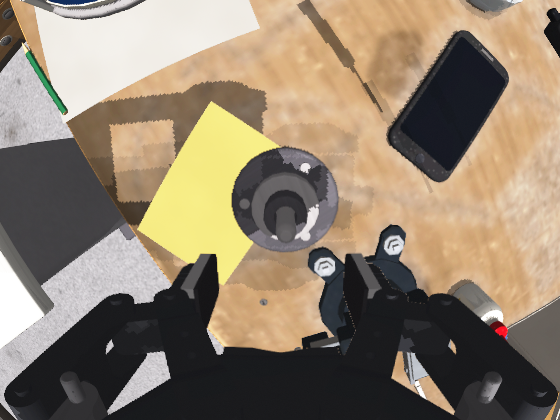

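Request:
carry_out([
  [[0, 0.06, -0.06, 0.1, -0.085, 0.5, 0.4], [0, 0, 0, 0, 0, 0.7, 0.4], [0, 0, 0, 0, 0, 0.7, 0.4], [0, 0, 0, 0, 0, 0.6, 0.4], [0, 0, 0, 0, 0, 0, 0.4], [0, 0, 0, 0, 0, 0, 0.4]],
])

```text
time: 2.73
tool_pos: [0.4964, -0.1937, 0.038]
tool_rot: [0.001, 0.963, -0.27, 0.003]
contact_force: [0.9, 0.1, 0.1]
gripper_width: 0.697
```

```bash
python3 - <<'E'
from h import *
plan(.4935,-.1916,.034,-31.3)
E
```

```text
t 2.73 pos [ 0.4964 -0.1937  0.038 ] yaw -31.32 F [0.9 0.1 0.1] w 0.697 tilt 0.38
turn units [-0.    -0.076 -0.003] | shift units after turn [-0.091 -0.007  0.099] | shift now [-0.091 -0.007  0.099]
```

Request:
carry_out([
  [[0, -0.076, 0, -0.09, 0, 0.1, 0.4], [0, 0, 0, 0, 0, 0, 0.4], [0, 0, 0, 0, 0, 0, 0.4], [0, 0, 0, 0, 0, 0, 0.4]],
])

```text
time: 3.07
tool_pos: [0.4937, -0.1917, 0.0339]
tool_rot: [0.0, 0.963, -0.269, 0.001]
contact_force: [0.6, -0.5, -0.4]
gripper_width: 0.7
```

```bash
python3 - <<'E'
from h import *
plan(.4935,-.1916,.034,-31.3)
E
```

```text
t 3.07 pos [ 0.4937 -0.1917  0.0339] yaw -31.26 F [ 0.6 -0.5 -0.4] w 0.7 tilt 0.08
turn units [-0.001 -0.017  0.008] | shift units after turn [-0.005  0.001 -0.002] | shift now [-0.005  0.001 -0.002]
```

Aligned. Grip the neck.

Request:
carry_out([
  [[0, 0, 0, 0, 0, 0, -1], [0, 0, 0, 0, 0, 0, -1], [0, 0, 0, 0, 0, 0, -1], [0, 0, 0, 0, 0, 0, -1], [0, 0, 0, 0, 0, 0, -1], [0, 0, 0, 0, 0, 0, -1]],
])

```text
time: 3.57
tool_pos: [0.4931, -0.1912, 0.0331]
tool_rot: [-0.0, 0.963, -0.269, -0.0]
contact_force: [-2.3, -0.2, 5.9]
gripper_width: 0.36
```

```bash
python3 - <<'E'
from h import *
plan(.4935,-.1916,.15,-31.3)
s=state();print(s["ft_torque"])
f=grab_frame("wrist");cv2.imwrite("pics/w3.png",f["frame"][:,:,::-1])
E
```

```text
t 3.57 pos [ 0.4931 -0.1912  0.0331] yaw -31.25 F [-2.3 -0.2  5.9] w 0.36 tilt 0.06
turn units [-0.     0.012  0.01 ] | shift units after turn [ 1.400e-02  2.000e-03 -2.922e+00] | shift now [ 1.100e-02  2.000e-03 -2.922e+00]
[ 0.20494022  0.36241283 -0.04948079]
```

View pics/w3.png

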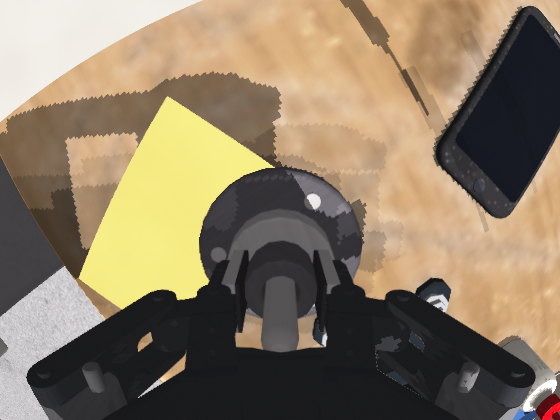

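Request:
carry_out([
  [[0, 0, 0, 0, 0, -0.1, -1], [0, 0, 0, 0, 0, -0.4, -1], [0, 0, 0, 0, 0, -0.6, -1], [0, 0, 0, 0, 0, -0.6, -1], [0, 0, 0, 0, 0, -0.6, -1], [0, 0, 0, 0, 0, -0.5, -1], [0, 0, 0, 0, 0, 0, -1], [0, 0, 0, 0, 0, 0, -1]],
])

```text
time: 4.28
tool_pos: [0.4931, -0.1913, 0.1445]
tool_rot: [-0.0, 0.963, -0.269, 0.0]
contact_force: [-0.2, 0.8, -4.0]
gripper_width: 0.359
```

```bash
python3 - <<'E'
from h import *
plan(.435,-.085,.15,-31.3)
s=state();f=grab_frame("wrist");cv2.imwrite("pics/w4.png",f["frame"][:,:,::-1])
f=grab_frame("side");cv2.imwrite("pics/s4.png",f["frame"][:,:,::-1])
E
```

```text
t 4.28 pos [ 0.4931 -0.1913  0.1445] yaw -31.25 F [-0.2  0.8 -4. ] w 0.359 tilt 0.01
turn units [-0.001 -0.001  0.009] | shift units after turn [-2.621 -1.517 -0.138] | shift now [-2.62  -1.519 -0.139]
```

View pics/w4.png

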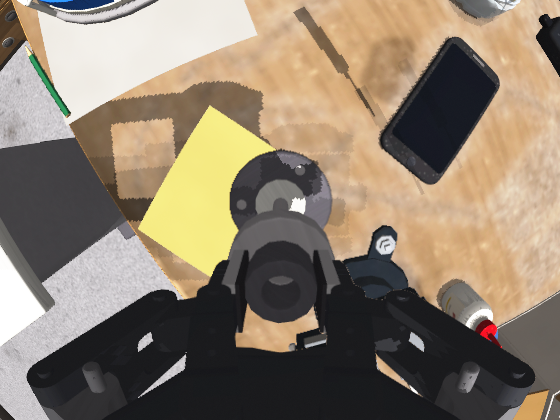

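View pics/s4.png

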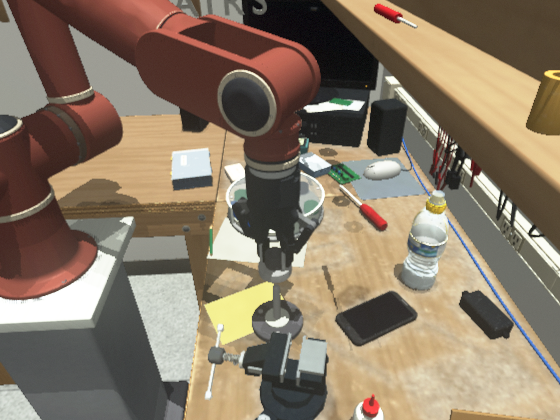

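Request:
carry_out([
  [[0, 0, 0, -0.655, -0.38, 0, -1], [0, 0, 0, -0.655, -0.38, 0, -1], [0, 0, 0, -0.655, -0.38, 0, -1], [0, 0, 0, -0.655, -0.38, 0.3, -1], [0, 0, 0, 0, 0, 0.8, -1], [0, 0, 0, 0, 0, 0.8, -1], [0, 0, 0, 0, 0, 0.7, -1], [0, 0, 0, 0, 0, 0, -1]],
])

```text
time: 5.05
tool_pos: [0.4276, -0.082, 0.0321]
tool_rot: [-0.001, 0.963, -0.269, -0.009]
contact_force: [-2.5, 0.6, -4.4]
gripper_width: 0.357
```

Request:
carry_out([
  [[0, 0, 0, 0, 0, 0, -1], [0, 0, 0, 0, 0, 0, -1]],
])

```text
time: 5.22
tool_pos: [0.4349, -0.0849, 0.0408]
tool_rot: [-0.0, 0.963, -0.269, -0.001]
contact_force: [0.2, -0.0, -2.3]
gripper_width: 0.354
```

```bash
python3 - <<'E'
from h import *
plan(.435,-.085,.019,-31.3)
E
```

```text
t 5.22 pos [ 0.4349 -0.0849  0.0408] yaw -31.26 F [ 0.2 -0.  -2.3] w 0.354 tilt 0.08
turn units [-0.     0.015  0.008] | shift units after turn [0.002 0.001 0.545] | shift now [0.003 0.001 0.545]
```

Request:
carry_out([
  [[0, 0, 0, 0, 0, 0.3, -1], [0, 0, 0, 0, 0, 0.15, -1], [0, 0, 0, 0, 0, 0.07, -1], [0, 0, 0, 0, 0, 0.0, -1], [0, 0, 0, 0, 0, 0, -1], [0, 0, 0, 0, 0, 0, -1]],
])

```text
time: 5.72
tool_pos: [0.4352, -0.085, 0.0204]
tool_rot: [-0.0, 0.963, -0.269, 0.0]
contact_force: [-0.6, -1.0, -2.7]
gripper_width: 0.358
```

```bash
python3 - <<'E'
from h import *
plan(.435,-.085,.018,-31.3)
s=state();f=grab_frame("side");crop(f,"s5.png",180,380,170,360,3)
E
```

```text
t 5.72 pos [ 0.4352 -0.085   0.0204] yaw -31.25 F [-0.6 -1.  -2.7] w 0.358 tilt 0.02
turn units [-0.003  0.001  0.009] | shift units after turn [-0.005  0.004  0.06 ] | shift now [-0.005  0.004  0.06 ]
```

View pics/s5.png

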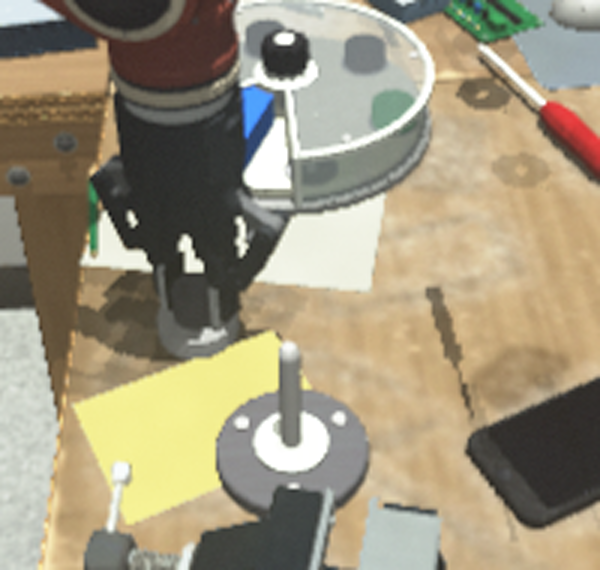

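Request:
carry_out([
  [[0, 0, 0, 0, 0, 0.06, -1], [0, 0, 0, 0, 0, 0, -1], [0, 0, 0, 0, 0, 0, -1], [0, 0, 0, 0, 0, 0, 0.4], [0, 0, 0, 0, 0, 0, 0.4], [0, 0, 0, 0, 0, 0, 0.4], [0, 0, 0, 0, 0, 0, 0.4], [0, 0, 0, 0, 0, 0, 0.4]],
])

```text
time: 6.43
tool_pos: [0.435, -0.0849, 0.0175]
tool_rot: [-0.0, 0.963, -0.269, -0.0]
contact_force: [0.7, -0.2, -0.2]
gripper_width: 0.701
```

Request:
carry_out([
  [[0, 0, 0, 0, 0, -0.4, 0.4], [0, 0, 0, 0, 0, -0.9, 0.4], [0, 0, 0, 0, 0, -0.9, 0.4], [0, 0, 0, 0, 0, -0.9, 0.4], [0, 0, 0, 0, 0, -0.9, 0.4], [0, 0, 0, 0, 0, 0, 0.4], [0, 0, 0, 0, 0, 0, 0.4], [0, 0, 0, 0, 0, 0, 0.4]],
])

```text
time: 7.1
tool_pos: [0.4346, -0.0848, 0.1768]
tool_rot: [-0.0, 0.963, -0.269, -0.001]
contact_force: [-0.8, 0.5, -0.9]
gripper_width: 0.7
```

```bash
python3 - <<'E'
from h import *
plan(.47,.10,.2,-31.3)
s=state();f=grab_frame("wrist");cv2.imwrite("pics/w6.png",f["frame"][:,:,::-1]);W=wcloud(f,s)
c=(.4935,-.1916)
band(W,c,.05,.06,.088,"rod");band(W,c,.05,.088,.096,"tip");band(W,c,.03,.0145,.018,"seat");band(W,c,.06,.009,.014,"base")
c=(.435,-.085);band(W,c,.05,.037,.044,"neck");band(W,c,.05,.013,.019,"disc")
c=(.5037,.1505);band(W,c,.04,.08,.09,"knob");band(W,c,.15,.05,.06,"hood")
f=grab_frame("side");crop(f,"s6.png",180,380,150,340,3)
E
```

```text
t 7.1 pos [ 0.4346 -0.0848  0.1768] yaw -31.25 F [-0.8  0.5 -0.9] w 0.7 tilt 0.1
turn units [0.001 0.019 0.01 ] | shift units after turn [-1.643 -4.407 -0.58 ] | shift now [-1.641 -4.408 -0.577]
rod 251 z 0.075 circle (array([ 0.4936, -0.1911]), np.float64(0.0066)) encl [ 0.4935 -0.191 ] 0.007
tip 125 z 0.0915 circle (array([ 0.4942, -0.1903]), np.float64(0.0055)) encl [ 0.4939 -0.1916] 0.006
seat 563 z 0.0152 circle (array([ 0.4944, -0.1912]), np.float64(0.021)) encl [ 0.4938 -0.1912] 0.022
base 2656 z 0.011 circle (array([ 0.4937, -0.1909]), np.float64(0.0451)) encl [ 0.4941 -0.1908] 0.0459
neck 700 z 0.0389 circle (array([ 0.4353, -0.0855]), np.float64(0.0155)) encl [ 0.4353 -0.0857] 0.0159
disc 1317 z 0.0151 circle (array([ 0.4354, -0.0853]), np.float64(0.0266)) encl [ 0.4353 -0.0854] 0.027
knob 0
hood 5423 z 0.0536 circle (array([0.5103, 0.157 ]), np.float64(0.1229)) encl [0.4742 0.1089] 0.1064
```

View pics/w6.png

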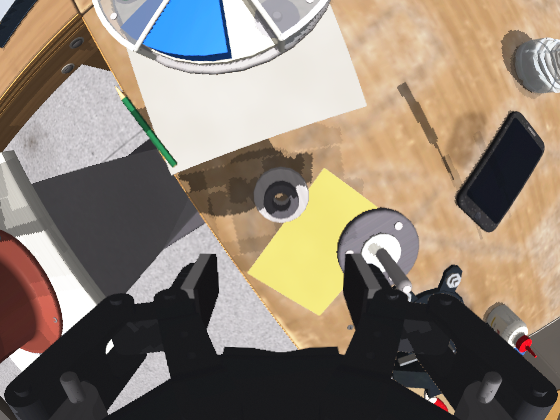

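View pics/s6.png

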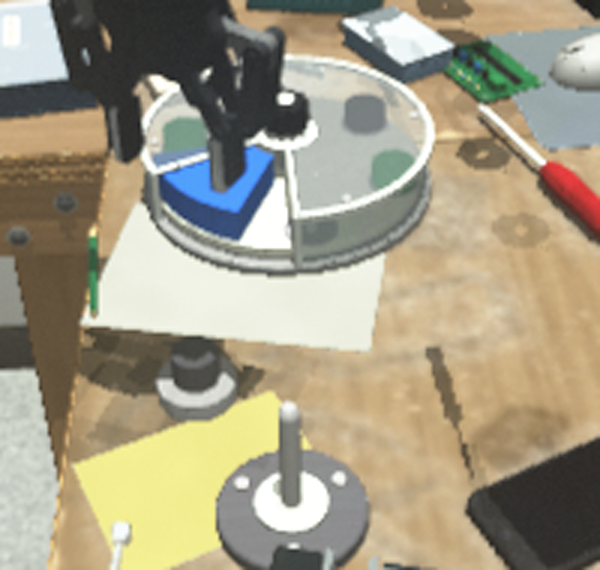

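Request:
carry_out([
  [[0, 0, 0, -0.33, -0.88, -0.12, 0.4], [0, 0, 0, -0.33, -0.88, -0.12, 0.4], [0, 0, 0, -0.33, -0.88, -0.12, 0.4], [0, 0, 0, -0.33, -0.88, -0.12, 0.4], [0, 0, 0, -0.33, -0.88, -0.12, 0.4], [0, 0, 0, 0, 0, 0, 0.4], [0, 0, 0, 0, 0, 0, 0.4], [0, 0, 0, 0, 0, 0, 0.4]],
])

```text
time: 7.87
tool_pos: [0.4688, 0.0996, 0.1995]
tool_rot: [0.001, 0.963, -0.269, -0.002]
contact_force: [-0.2, -0.0, -0.2]
gripper_width: 0.701
```

```bash
python3 - <<'E'
from h import *
s=state();f=grab_frame("wrist");cv2.imwrite("pics/w7.png",f["frame"][:,:,::-1]);W=wcloud(f,s)
c=(.5037,.1505);band(W,c,.04,.08,.09,"knob");band(W,c,.15,.05,.06,"hood")
plan(.5037,.1505,.12,-31.3)
E
```

```text
knob 1582 z 0.0833 circle (array([0.5053, 0.1504]), np.float64(0.0191)) encl [0.5049 0.1501] 0.0196
hood 43116 z 0.0541 circle (array([0.5063, 0.1517]), np.float64(0.1177)) encl [0.5055 0.1503] 0.1191
t 7.92 pos [0.4689 0.0991 0.1997] yaw -31.3 F [-0.1 -0.6 -0.5] w 0.702 tilt 0.23
turn units [0.023 0.04  0.   ] | shift units after turn [ 0.074 -1.55   1.993] | shift now [ 0.081 -1.554  1.989]
```

View pics/w7.png

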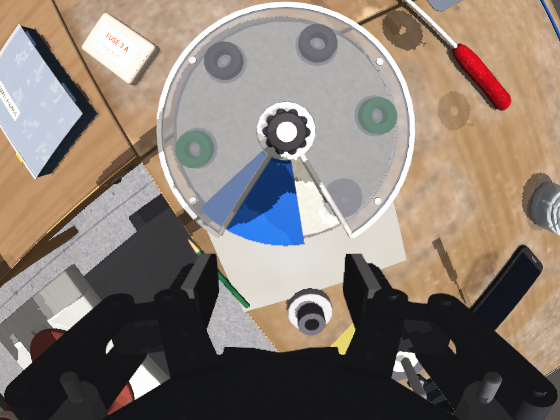

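Request:
carry_out([
  [[0, 0, 0, 0.05, -0.8, 0, 0.4], [0, 0, 0, 0.06, -0.77, 0, 0.4], [0, 0, 0, 0, 0, 0.5, 0.4], [0, 0, 0, 0, 0, 0.6, 0.4], [0, 0, 0, 0, 0, 0.6, 0.4], [0, 0, 0, 0, 0, 0, 0.4], [0, 0, 0, 0, 0, 0, 0.4], [0, 0, 0, 0, 0, 0, 0.4]],
])

```text
time: 8.58
tool_pos: [0.5066, 0.1504, 0.1342]
tool_rot: [-0.0, 0.963, -0.27, -0.0]
contact_force: [0.8, -1.0, 1.0]
gripper_width: 0.703
```

```bash
python3 - <<'E'
from h import *
s=state();f=grab_frame("wrist");cv2.imwrite("pics/w8.png",f["frame"][:,:,::-1]);W=wcloud(f,s)
c=(.5037,.1505);band(W,c,.04,.08,.09,"knob");band(W,c,.15,.05,.06,"hood")
plan(.5052,.1503,.065,-31.3)
E
```

```text
knob 2341 z 0.0832 circle (array([0.5056, 0.1505]), np.float64(0.0188)) encl [0.5056 0.1503] 0.0191
hood 56160 z 0.0541 circle (array([0.5065, 0.1521]), np.float64(0.1173)) encl [0.5053 0.1501] 0.1192
t 8.63 pos [0.5071 0.1507 0.1351] yaw -31.33 F [-0.   0.1  0.3] w 0.7 tilt 0.1
turn units [-0.019 -0.008 -0.006] | shift units after turn [-0.036  0.033  1.752] | shift now [-0.037  0.036  1.752]
```

View pics/w8.png

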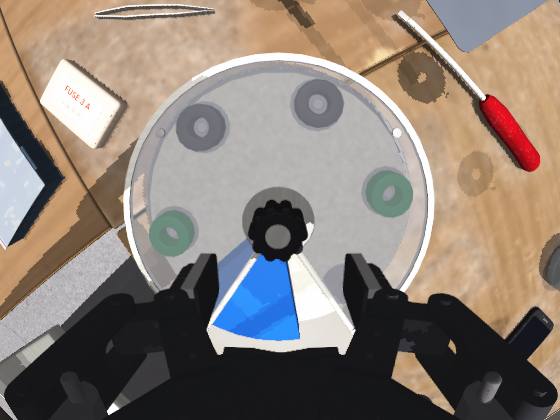

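Request:
carry_out([
  [[0, 0, 0, -0.03, 0.03, 0.5, 0.4], [0, 0, 0, 0, 0, 0.6, 0.4], [0, 0, 0, 0, 0, 0.5, 0.4], [0, 0, 0, 0, 0, 0.15, 0.4], [0, 0, 0, 0, 0, 0, 0.4], [0, 0, 0, 0, 0, 0, 0.4], [0, 0, 0, 0, 0, 0, 0.4]],
])

```text
time: 9.22
tool_pos: [0.5059, 0.1511, 0.0656]
tool_rot: [-0.001, 0.963, -0.269, 0.001]
contact_force: [-0.5, -0.1, 0.1]
gripper_width: 0.699
```

Request:
carry_out([
  [[0, 0, 0, 0, 0, 0, -1], [0, 0, 0, 0, 0, 0, -1], [0, 0, 0, 0, 0, 0, -1], [0, 0, 0, 0, 0, 0, -1], [0, 0, 0, 0, 0, 0, -1], [0, 0, 0, 0, 0, 0, -1]],
])

```text
time: 9.72
tool_pos: [0.505, 0.1514, 0.0653]
tool_rot: [-0.001, 0.963, -0.269, -0.0]
contact_force: [-3.1, 0.5, 5.9]
gripper_width: 0.419
```

```bash
python3 - <<'E'
from h import *
plan(.5055,.1503,.065,-31.3)
E
```

```text
t 9.72 pos [0.505  0.1514 0.0653] yaw -31.26 F [-3.1  0.5  5.9] w 0.419 tilt 0.09
turn units [-0.015  0.01   0.009] | shift units after turn [0.025 0.016 0.007] | shift now [0.025 0.016 0.007]
```

Request:
carry_out([
  [[0, 0, 0.5, 0, 0, 0, -1], [0, 0, 0.8, 0, 0, 0, -1], [0, 0, 0.8, 0, 0, 0, -1], [0, 0, 0.8, 0, 0, 0, -1], [0, 0, 0.8, 0, 0, 0, -1], [0, 0, 0.8, 0, 0, 0, -1], [0, 0, 0.8, 0, 0, 0, -1], [0, 0, 0.7, 0, 0, 0, -1]],
])

```text
time: 10.38
tool_pos: [0.5056, 0.1506, 0.0653]
tool_rot: [-0.0, 0.86, -0.511, 0.001]
contact_force: [-0.6, -2.4, 4.4]
gripper_width: 0.419
```

```bash
python3 - <<'E'
from h import *
plan(.5055,.1503,.065,-130.6)
E
```

```text
t 10.38 pos [0.5056 0.1506 0.0653] yaw -61.42 F [-0.6 -2.4  4.4] w 0.419 tilt 0.1
turn units [-2.2000e-02  2.0000e-03  1.3836e+01] | shift units after turn [ 0.009 -0.003  0.008] | shift now [0.006 0.007 0.008]
```

Request:
carry_out([
  [[0, 0, 1, 0, 0, 0, -1], [0, 0, 1, 0, 0, 0, -1], [0, 0, 1, 0, 0, 0, -1], [0, 0, 1, 0, 0, 0, -1], [0, 0, 1, 0, 0, 0, -1], [0, 0, 1, 0, 0, 0, -1], [0, 0, 1, 0, 0, 0, -1], [0, 0, 1, 0, 0, 0, -1]],
])

```text
time: 11.05
tool_pos: [0.5059, 0.1493, 0.0653]
tool_rot: [-0.0, -0.633, 0.774, -0.002]
contact_force: [-0.5, -8.7, 5.2]
gripper_width: 0.422
```

Request:
carry_out([
  [[0, 0, 1, 0, 0, 0, -1], [0, 0, 1, 0, 0, 0, -1], [0, 0, 1, 0, 0, 0, -1], [0, 0, 1, 0, 0, 0, -1], [0, 0, 1, 0, 0, 0, -1], [0, 0, 0.86, 0, 0, 0, -1], [0, 0, 0, 0, 0, 0, -1], [0, 0, 0, 0, 0, 0, -1]],
])

```text
time: 11.72
tool_pos: [0.5054, 0.1484, 0.0653]
tool_rot: [-0.001, -0.418, 0.908, -0.002]
contact_force: [-1.9, -11.1, 5.0]
gripper_width: 0.419
```

```bash
python3 - <<'E'
from h import *
plan(.5055,.1503,.065,-130.6)
f=grab_frame("top");crop(f,"tc9.png",150,295,135,275,5)
E
```

```text
t 11.72 pos [0.5054 0.1484 0.0653] yaw -130.54 F [ -1.9 -11.1   5. ] w 0.419 tilt 0.29
turn units [-0.043 -0.038  0.012] | shift units after turn [-0.037  0.03   0.007] | shift now [-0.037  0.03   0.007]
```

View pics/tc9.png

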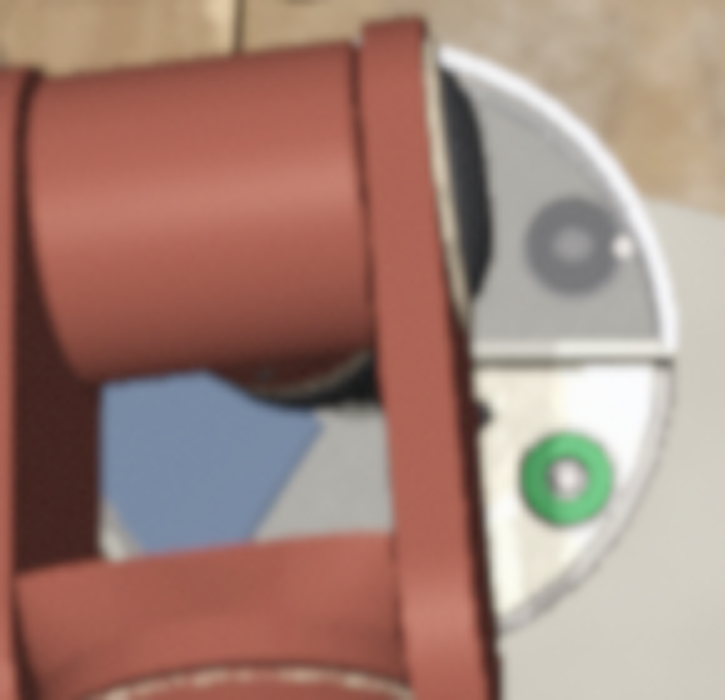

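Request:
carry_out([
  [[0, 0, 0, 0, 0, 0, 0.4], [0, 0, 0, 0, 0, 0, 0.4], [0, 0, 0, 0, 0, 0, 0.4], [0, 0, 0, 0, 0, -0.5, 0.4], [0, 0, 0, 0, 0, -0.9, 0.4], [0, 0, 0, 0, 0, -0.7, 0.4], [0, 0, 0, 0, 0, 0, 0.4], [0, 0, 0, 0, 0, 0, 0.4]],
])

```text
time: 12.43
tool_pos: [0.506, 0.1515, 0.15]
tool_rot: [0.002, -0.418, 0.908, -0.0]
contact_force: [-0.4, 0.6, -0.7]
gripper_width: 0.702
```

```bash
python3 - <<'E'
from h import *
s=state();f=grab_frame("wrist");cv2.imwrite("pics/w10.png",f["frame"][:,:,::-1]);W=wcloud(f,s)
plan(.4587,.0734,.15,-121.3)
c=(.4587,.0734);band(W,c,.028,.037,.047,"core")
m=(np.hypot(W[...,0]-c[0],W[...,1]-c[1])<.03)
fr=f["frame"].astype(int);g=m&(fr[...,1]>fr[...,0]+30)&(W[...,2]>.037)
P=W[g];print(len(P));h=cv2.convexHull(P[:,:2].astype(np.float32))[:,0];print(circ(h),cv2.minEnclosingCircle(P[:,:2].astype(np.float32)))
E
```

```text
t 12.48 pos [0.5046 0.1512 0.1479] yaw -130.53 F [-0.2 -0.  -1. ] w 0.693 tilt 0.06
turn units [ 0.006  0.011 -1.846] | shift units after turn [ 2.259 -0.03  -0.054] | shift now [ 2.225 -0.391 -0.056]
core 1115 z 0.0407 circle (array([0.4609, 0.0727]), np.float64(0.0177)) encl [0.4608 0.0724] 0.0182
1094
(array([0.4611, 0.0725]), np.float64(0.0176)) ((0.46084216237068176, 0.07236703485250473), 0.018214311450719833)
```

View pics/w10.png

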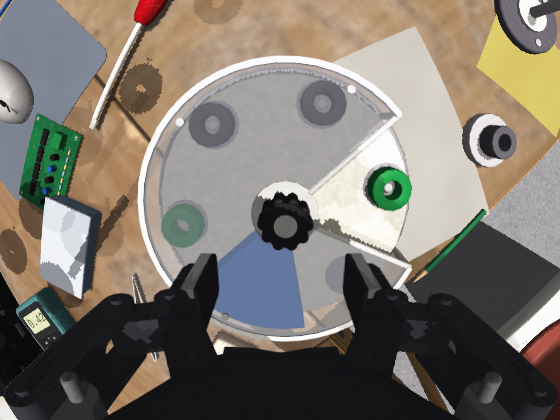

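```bash
python3 - <<'E'
from h import *
s=state();f=grab_frame("wrist");W=wcloud(f,s)
C=np.array([.5055,.1503]);r=np.hypot(W[...,0]-C[0],W[...,1]-C[1]);a=np.degrees(np.arctan2(W[...,1]-C[1],W[...,0]-C[0]))
for r0 in range(40,150,5):
    m=(r>r0/1000)&(r<(r0+5)/1000)&(abs(a+121)<12)
    if m.sum(): print(r0,m.sum(),np.nanmax(W[m][:,2]).round(4),np.nanmedian(W[m][:,2]).round(4))
plan(.4609,.0725,.15,-121.3)
plan(.4609,.0725,.15,-130.5)
E
```

```text
40 910 0.2483 0.2025
45 1660 0.2502 0.2106
50 3792 0.2539 0.2293
55 2272 0.2544 0.2358
60 1452 0.2532 0.2343
65 429 0.253 0.2373
70 302 0.0422 0.0224
75 286 0.0432 0.0402
80 219 0.0433 0.0406
85 205 0.0434 0.0404
90 245 0.0432 0.0398
95 327 0.0428 0.04
100 203 0.0426 0.0407
105 105 0.0417 0.0214
110 26 0.0212 0.0101
115 53 0.0107 0.0088
120 169 0.0012 -0.0006
125 260 0.0013 -0.0007
130 262 0.0011 -0.0006
135 265 0.0014 -0.0006
140 272 0.0012 -0.0006
145 283 0.0011 -0.0007
t 12.53 pos [0.5038 0.151  0.1465] yaw -130.53 F [-0.3 -0.5 -0.2] w 0.7 tilt 0.15
turn units [ 0.028 -0.01  -1.847] | shift units after turn [ 2.233 -0.104 -0.089] | shift now [ 2.188 -0.461 -0.087]
t 12.53 pos [0.5038 0.151  0.1465] yaw -130.53 F [-0.3 -0.5 -0.2] w 0.7 tilt 0.15
turn units [ 0.027 -0.012 -0.007] | shift units after turn [ 2.188 -0.46  -0.089] | shift now [ 2.188 -0.461 -0.087]
```

Request:
carry_out([
  [[0, 0, 0, 0.73, -0.15, 0, 0.4], [0, 0, 0, 0.73, -0.15, 0, 0.4], [0, 0, 0, 0.73, -0.16, 0, 0.4], [0, 0, 0, 0, 0, 0.8, 0.4], [0, 0, 0, 0, 0, 0.8, 0.4], [0, 0, 0, 0, 0, 0, 0.4], [0, 0, 0, 0, 0, 0, 0.4], [0, 0, 0, 0, 0, 0, 0.4]],
])

```text
time: 13.2
tool_pos: [0.4614, 0.0726, 0.0835]
tool_rot: [-0.001, -0.418, 0.908, 0.001]
contact_force: [-0.2, 0.8, 0.5]
gripper_width: 0.705
```

```bash
python3 - <<'E'
from h import *
s=state();f=grab_frame("wrist");cv2.imwrite("pics/w11.png",f["frame"][:,:,::-1]);W=wcloud(f,s)
c=(.4609,.0725);band(W,c,.026,.037,.047,"core")
plan(.4609,.0725,.026,-130.5)
E
```

```text
core 2073 z 0.0408 circle (array([0.4608, 0.0721]), np.float64(0.0175)) encl [0.4605 0.0722] 0.018
t 13.25 pos [0.4623 0.0727 0.0845] yaw -130.52 F [0.1 0.7 0.5] w 0.701 tilt 0.05
turn units [ 0.003  0.009 -0.004] | shift units after turn [0.025 0.023 1.463] | shift now [0.026 0.023 1.463]
```

View pics/w11.png

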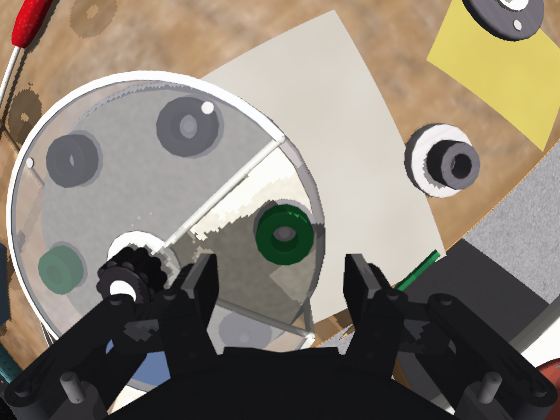

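Request:
carry_out([
  [[0, 0, 0, 0.02, 0.02, 0.4, 0.4], [0, 0, 0, 0, 0, 0.5, 0.4], [0, 0, 0, 0, 0, 0.4, 0.4], [0, 0, 0, 0, 0, 0.14, 0.4], [0, 0, 0, 0, 0, 0, 0.4], [0, 0, 0, 0, 0, 0, 0.4], [0, 0, 0, 0, 0, 0, 0.4]],
])

```text
time: 13.83
tool_pos: [0.4617, 0.0725, 0.0275]
tool_rot: [0.001, -0.418, 0.908, -0.0]
contact_force: [0.7, 0.1, 0.2]
gripper_width: 0.702
```

Request:
carry_out([
  [[0, 0, 0, 0, 0, 0, -1], [0, 0, 0, 0, 0, 0, -1], [0, 0, 0, 0, 0, 0, -1], [0, 0, 0, 0, 0, 0, -1], [0, 0, 0, 0, 0, 0, -1], [0, 0, 0, 0, 0, 0, -1]],
])

```text
time: 14.33
tool_pos: [0.4615, 0.0723, 0.0273]
tool_rot: [0.001, -0.418, 0.908, -0.0]
contact_force: [-0.8, 0.5, 6.8]
gripper_width: 0.383
```

```bash
python3 - <<'E'
from h import *
plan(.4609,.0725,.026,-130.5)
s=state();f=grab_frame("wrist");cv2.imwrite("pics/w12.png",f["frame"][:,:,::-1])
E
```

```text
t 14.33 pos [0.4615 0.0723 0.0273] yaw -130.55 F [-0.8  0.5  6.8] w 0.383 tilt 0.1
turn units [-0.01   0.018 -0.011] | shift units after turn [0.006 0.015 0.031] | shift now [0.007 0.015 0.031]
```

View pics/w12.png

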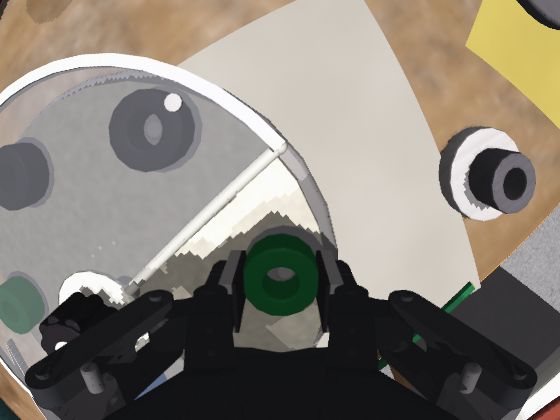

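Request:
carry_out([
  [[0, 0, 0, 0, 0, -0.2, -1], [0, 0, 0, 0, 0, -0.5, -1], [0, 0, 0, 0, 0, -0.7, -1], [0, 0, 0, 0, 0, -0.7, -1], [0, 0, 0, 0, 0, -0.5, -1], [0, 0, 0, 0, 0, 0, -1], [0, 0, 0, 0, 0, 0, -1], [0, 0, 0, 0, 0, 0, -1]],
])

```text
time: 15.05
tool_pos: [0.4592, 0.0723, 0.1283]
tool_rot: [-0.001, -0.418, 0.908, 0.001]
contact_force: [-1.1, -0.5, -1.5]
gripper_width: 0.387
```

```bash
cat >> h.py <<'E'
def held(W,s,zoff0=0.005,zoff1=0.03,nm="held",f=None):
    c=s["tool_pos"]; P=(W-s["tool_pos"])@rot(s["tool_rot"])
    fr=f["frame"].astype(int);m=(np.hypot(P[...,0],P[...,1])<.03)&(fr[...,1]>fr[...,0]+12)&(fr[...,1]>fr[...,2]+8)
    Q=P[m&np.isfinite(P[...,2])];print("n",len(Q),"tool z pct",np.percentile(Q[:,2],[2,10,50,90]).round(4))
    zt=np.percentile(Q[:,2],10);Q=Q[abs(Q[:,2]-zt)<.004]
    h=cv2.convexHull(Q[:,:2].astype(np.float32))[:,0];print("held tool xy",circ(h),cv2.minEnclosingCircle(Q[:,:2].astype(np.float32)), Q.mean(0))
E
python3 - <<'E'
from h import *
plan(.4937,-.1913,.13,-130.5)
s=state();f=grab_frame("wrist");cv2.imwrite("pics/w13.png",f["frame"][:,:,::-1]);held(wcloud(f,s),s,f=f)
W=wcloud(f,s);c=(.4936,-.1913);band(W,c,.03,.06,.088,"rod");c=(.435,-.085);band(W,c,.05,.037,.044,"neck")
E
```

```text
t 15.05 pos [0.4592 0.0723 0.1283] yaw -130.55 F [-1.1 -0.5 -1.5] w 0.387 tilt 0.2
turn units [ 0.036 -0.019 -0.011] | shift units after turn [ 4.45  -4.935 -0.041] | shift now [ 4.446 -4.939 -0.049]
n 4738 tool z pct [-0.0149 -0.0143 -0.0134 -0.0024]
held tool xy (array([-0.0016,  0.0001]), np.float64(0.0176)) ((-0.0014011346502229571, 0.0003417903499212116), 0.018161065876483917) [-0.00147116 -0.00129043 -0.0135419 ]
rod 0
neck 585 z 0.0387 circle (array([ 0.4234, -0.0464]), np.float64(0.0143)) encl [ 0.423  -0.0454] 0.016
```

View pics/w13.png

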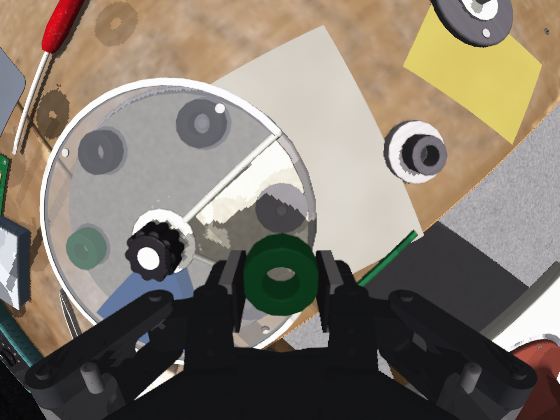

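Request:
carry_out([
  [[0, 0, 0, 0.63, -0.7, -0.05, -1], [0, 0, 0, 0.63, -0.7, 0, -1], [0, 0, 0, 0.63, -0.7, 0, -1], [0, 0, 0, 0.63, -0.7, 0, -1], [0, 0, 0, 0.63, -0.7, 0, -1], [0, 0, 0, 0.63, -0.7, 0, -1], [0, 0, 0, 0.6, -0.7, 0, -1], [0, 0, 0, 0, 0, 0, -1]],
])

```text
time: 15.77
tool_pos: [0.4947, -0.1933, 0.1298]
tool_rot: [-0.002, -0.416, 0.909, 0.0]
contact_force: [0.9, 0.6, 0.3]
gripper_width: 0.382
```

Request:
carry_out([
  [[0, 0, 0, 0, 0, 0, -1], [0, 0, 0, 0, 0, 0, -1], [0, 0, 0, 0, 0, 0, -1], [0, 0, 0, 0, 0, 0, -1]],
])

```text
time: 16.1
tool_pos: [0.4948, -0.1869, 0.1307]
tool_rot: [-0.001, -0.419, 0.908, 0.001]
contact_force: [0.3, -0.0, 0.3]
gripper_width: 0.388
```

```bash
python3 - <<'E'
from h import *
plan(.4937,-.1913,.11,-130.5)
s=state();f=grab_frame("wrist");cv2.imwrite("pics/w14.png",f["frame"][:,:,::-1])
f=grab_frame("side");crop(f,"s14.png",180,380,170,360,3)
f=grab_frame("top");W=cloud(f);crop(f,"t14.png",260,460,150,290,4)
E
```

```text
t 16.1 pos [ 0.4948 -0.1869  0.1307] yaw -130.46 F [ 0.3 -0.   0.3] w 0.388 tilt 0.16
turn units [ 0.032 -0.004  0.008] | shift units after turn [ 0.102 -0.05   0.517] | shift now [ 0.102 -0.051  0.517]
```

View pics/w14.png

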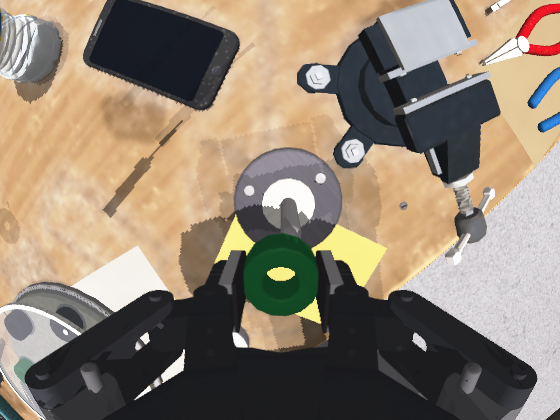

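View pics/s14.png

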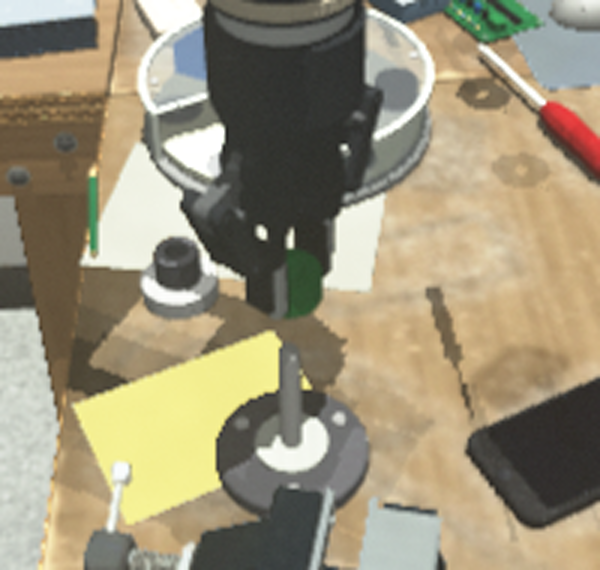

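Request:
carry_out([
  [[0, 0, 0, 0.1, -0.05, 0.3, -1], [0, 0, 0, 0, 0, 0, -1], [0, 0, 0, 0, 0, 0, -1], [0, 0, 0, 0, 0, 0, -1], [0, 0, 0, 0, 0, 0, -1]],
])

```text
time: 16.67
tool_pos: [0.4942, -0.1926, 0.1195]
tool_rot: [-0.0, -0.418, 0.908, 0.001]
contact_force: [-0.5, 0.2, -0.5]
gripper_width: 0.387
```

```bash
python3 - <<'E'
from h import *
plan(.4937,-.1913,.11,-130.5)
s=state();f=grab_frame("wrist");W=wcloud(f,s);c=(.4936,-.1913);band(W,c,.05,.0145,.018,"seat");band(W,c,.055,.009,.014,"base")
plan(.4937,-.1913,.11,-130.5)
E
```

```text
t 16.67 pos [ 0.4942 -0.1926  0.1195] yaw -130.56 F [-0.5  0.2 -0.5] w 0.387 tilt 0.08
turn units [ 0.016 -0.002 -0.011] | shift units after turn [-0.017  0.031  0.237] | shift now [-0.017  0.031  0.237]
seat 1485 z 0.0154 circle (array([ 0.4964, -0.1957]), np.float64(0.0253)) encl [ 0.5007 -0.1987] 0.0306
base 5998 z 0.0112 circle (array([ 0.4938, -0.1938]), np.float64(0.0462)) encl [ 0.4952 -0.1963] 0.0499
t 16.72 pos [ 0.4943 -0.1927  0.1196] yaw -130.56 F [-0.1 -0.6 -0.5] w 0.386 tilt 0.06
turn units [ 0.012 -0.002 -0.012] | shift units after turn [-0.017  0.034  0.241] | shift now [-0.017  0.034  0.241]
```

Request:
carry_out([
  [[0, 0, 0, -0.017, 0.034, 0.1, -1], [0, 0, 0, 0, 0, 0.2, -1], [0, 0, 0, 0, 0, 0.2, -1], [0, 0, 0, 0, 0, 0.2, -1], [0, 0, 0, 0, 0, 0.2, -1], [0, 0, 0, 0, 0, 0.2, -1], [0, 0, 0, 0, 0, 0, -1], [0, 0, 0, 0, 0, 0, -1]],
])

```text
time: 17.38
tool_pos: [0.4928, -0.1918, 0.0739]
tool_rot: [-0.001, -0.418, 0.908, 0.0]
contact_force: [0.5, -5.0, -2.4]
gripper_width: 0.39
```

```bash
python3 - <<'E'
from h import *
plan(.4937,-.1913,.04,-130.5)
s=state();f=grab_frame("wrist");cv2.imwrite("pics/w15.png",f["frame"][:,:,::-1])
E
```

```text
t 17.38 pos [ 0.4928 -0.1918  0.0739] yaw -130.56 F [ 0.5 -5.  -2.4] w 0.39 tilt 0.16
turn units [ 0.022 -0.024 -0.011] | shift units after turn [-0.023 -0.009  0.847] | shift now [-0.025 -0.01   0.847]
```

View pics/w15.png

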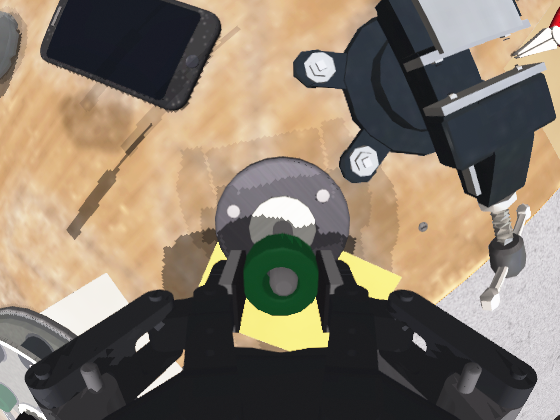

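Request:
carry_out([
  [[0, 0, 0, 0.02, -0.016, 0.1, -1], [0, 0, 0, 0, 0, 0.25, -1], [0, 0, 0, 0, 0, 0.25, -1], [0, 0, 0, 0, 0, 0.25, -1], [0, 0, 0, 0, 0, 0.1, -1], [0, 0, 0, 0, 0, 0, -1], [0, 0, 0, 0, 0, 0, -1]],
])

```text
time: 18.02
tool_pos: [0.4929, -0.1919, 0.0366]
tool_rot: [-0.001, -0.418, 0.908, 0.001]
contact_force: [0.0, -1.0, -0.2]
gripper_width: 0.389
```

```bash
python3 - <<'E'
from h import *
plan(.4937,-.1913,.035,-130.5)
E
```

```text
t 18.02 pos [ 0.4929 -0.1919  0.0366] yaw -130.56 F [ 0.  -1.  -0.2] w 0.389 tilt 0.18
turn units [ 0.036 -0.005 -0.012] | shift units after turn [-0.023 -0.006  0.041] | shift now [-0.023 -0.006  0.041]
```

Request:
carry_out([
  [[0, 0, 0, 0, 0, 0, 0.4], [0, 0, 0, 0, 0, 0, 0.4], [0, 0, 0, 0, 0, 0, 0.4], [0, 0, 0, 0, 0, 0, 0.4], [0, 0, 0, 0, 0, -0.3, 0.4], [0, 0, 0, 0, 0, -0.8, 0.4], [0, 0, 0, 0, 0, -1, 0.4], [0, 0, 0, 0, 0, -0.6, 0.4]],
])

```text
time: 18.68
tool_pos: [0.4948, -0.1928, 0.1502]
tool_rot: [0.001, -0.418, 0.908, -0.001]
contact_force: [0.9, -0.9, 1.3]
gripper_width: 0.698
```

```bash
python3 - <<'E'
from h import *
plan(.5055,.1503,.15,-130.5)
s=state();f=grab_frame("wrist");cv2.imwrite("pics/w16.png",f["frame"][:,:,::-1]);W=wcloud(f,s);c=(.4935,-.1913);band(W,c,.03,.028,.042,"core")
f=grab_frame("side");crop(f,"s16.png",180,380,170,360,3)
E
```

```text
t 18.68 pos [ 0.4948 -0.1928  0.1502] yaw -130.54 F [ 0.9 -0.9  1.3] w 0.698 tilt 0.19
turn units [-0.037  0.01  -0.009] | shift units after turn [-6.695e+00  5.368e+00  6.000e-03] | shift now [-6.691e+00  5.373e+00 -5.000e-03]
core 1008 z 0.0349 circle (array([ 0.4942, -0.1903]), np.float64(0.0176)) encl [ 0.4941 -0.1902] 0.018
```

View pics/s16.png

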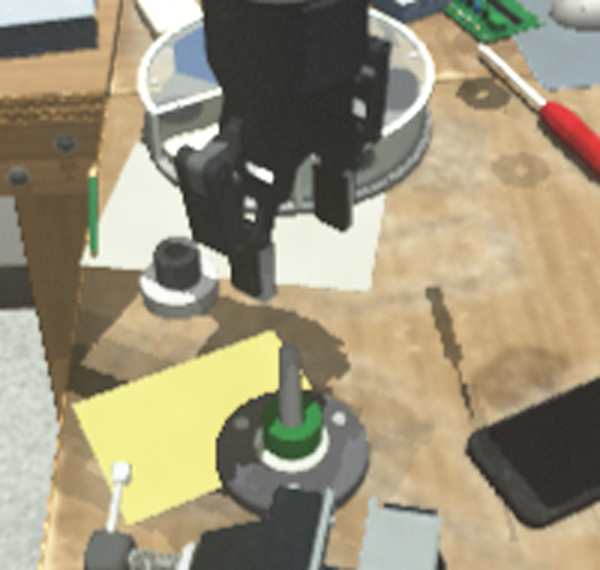

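Request:
carry_out([
  [[0, 0, 0, -0.75, 0.6, 0, 0.4], [0, 0, 0, -0.75, 0.6, 0, 0.4], [0, 0, 0, -0.75, 0.6, 0, 0.4], [0, 0, 0, -0.75, 0.6, 0, 0.4], [0, 0, 0, -0.75, 0.6, 0, 0.4], [0, 0, 0, -0.75, 0.6, 0, 0.4], [0, 0, 0, -0.75, 0.6, 0, 0.4], [0, 0, 0, -0.75, 0.6, 0, 0.4]],
])

```text
time: 19.45
tool_pos: [0.503, 0.1169, 0.1456]
tool_rot: [-0.001, -0.418, 0.908, 0.001]
contact_force: [1.0, -0.4, -0.4]
gripper_width: 0.696
```

Request:
carry_out([
  [[0, 0, 0, -0.69, 0.57, 0, 0.4], [0, 0, 0, 0, 0, 0, 0.4], [0, 0, 0, 0, 0, 0.4, 0.4], [0, 0, 0, 0, 0, 0.4, 0.4], [0, 0, 0, 0, 0, 0, 0.4], [0, 0, 0, 0, 0, 0, 0.4], [0, 0, 0, 0, 0, 0, 0.4], [0, 0, 0, 0, 0, 0, 0.4]],
])

```text
time: 20.12
tool_pos: [0.505, 0.1505, 0.1149]
tool_rot: [0.0, -0.418, 0.908, 0.0]
contact_force: [0.1, -0.5, 0.9]
gripper_width: 0.702
```

```bash
python3 - <<'E'
from h import *
plan(.5053,.1503,.065,-130.5)
E
```

```text
t 20.12 pos [0.505  0.1505 0.1149] yaw -130.58 F [ 0.1 -0.5  0.9] w 0.702 tilt 0.06
turn units [ 0.003  0.012 -0.017] | shift units after turn [-1.000e-03 -9.000e-03  1.247e+00] | shift now [ 1.000e-03 -9.000e-03  1.247e+00]
```

Request:
carry_out([
  [[0, 0, 0, 0, 0, 0.5, 0.4], [0, 0, 0, 0, 0, 0.5, 0.4], [0, 0, 0, 0, 0, 0.25, 0.4], [0, 0, 0, 0, 0, 0, 0.4], [0, 0, 0, 0, 0, 0, -1], [0, 0, 0, 0, 0, 0, -1], [0, 0, 0, 0, 0, 0, -1], [0, 0, 0, 0, 0, 0, -1]],
])

```text
time: 20.78
tool_pos: [0.504, 0.1496, 0.0653]
tool_rot: [-0.002, -0.418, 0.908, -0.0]
contact_force: [-4.8, -5.2, 4.5]
gripper_width: 0.421
```

Request:
carry_out([
  [[0, 0, 0, 0, 0, 0, -1], [0, 0, -0.5, 0, 0, 0, -1], [0, 0, -1, 0, 0, 0, -1], [0, 0, -1, 0, 0, 0, -1], [0, 0, -1, 0, 0, 0, -1], [0, 0, -1, 0, 0, 0, -1], [0, 0, -1, 0, 0, 0, -1], [0, 0, -1, 0, 0, 0, -1]],
])

```text
time: 21.45
tool_pos: [0.504, 0.1497, 0.0653]
tool_rot: [-0.002, -0.657, 0.754, 0.0]
contact_force: [-5.7, -5.1, 4.3]
gripper_width: 0.421
```

Request:
carry_out([
  [[0, 0, -1, 0, 0, 0, -1], [0, 0, -1, 0, 0, 0, -1], [0, 0, -1, 0, 0, 0, -1], [0, 0, -1, 0, 0, 0, -1], [0, 0, -1, 0, 0, 0, -1], [0, 0, -1, 0, 0, 0, -1], [0, 0, -1, 0, 0, 0, -1], [0, 0, -1, 0, 0, 0, -1]],
])

```text
time: 22.12
tool_pos: [0.504, 0.1497, 0.0653]
tool_rot: [0.002, 0.875, -0.483, -0.001]
contact_force: [-5.5, -4.7, 4.9]
gripper_width: 0.423
```

```bash
python3 - <<'E'
from h import *
plan(.5053,.1503,.065,48)
E
```

```text
t 22.12 pos [0.504  0.1497 0.0653] yaw -57.8 F [-5.5 -4.7  4.9] w 0.423 tilt 0.19
turn units [  0.029   0.033 -21.16 ] | shift units after turn [0.033 0.015 0.007] | shift now [ 0.005 -0.036  0.007]
```

Request:
carry_out([
  [[0, 0, -1, 0, 0, 0, -1], [0, 0, -1, 0, 0, 0, -1], [0, 0, -1, 0, 0, 0, -1], [0, 0, -1, 0, 0, 0, -1], [0, 0, -1, 0, 0, 0, -1], [0, 0, -1, 0, 0, 0, -1], [0, 0, -1, 0, 0, 0, -1], [0, 0, -1, 0, 0, 0, -1]],
])

```text
time: 22.78
tool_pos: [0.5039, 0.1498, 0.0653]
tool_rot: [0.001, 0.988, -0.155, -0.001]
contact_force: [-5.9, -4.9, 5.3]
gripper_width: 0.419
```

Request:
carry_out([
  [[0, 0, -1, 0, 0, 0, -1], [0, 0, -1, 0, 0, 0, -1], [0, 0, -1, 0, 0, 0, -1], [0, 0, -1, 0, 0, 0, -1], [0, 0, -1, 0, 0, 0, -1], [0, 0, -1, 0, 0, 0, -1], [0, 0, -1, 0, 0, 0, -1], [0, 0, -1, 0, 0, 0, -1]],
])

```text
time: 23.45
tool_pos: [0.5039, 0.1498, 0.0653]
tool_rot: [0.001, 0.981, 0.192, -0.002]
contact_force: [-7.0, -5.4, 4.7]
gripper_width: 0.419
```

Request:
carry_out([
  [[0, 0, -1, 0, 0, 0, -1], [0, 0, -1, 0, 0, 0, -1], [0, 0, -1, 0, 0, 0, -1], [0, 0, -1, 0, 0, 0, -1], [0, 0, -1, 0, 0, 0, -1], [0, 0, -0.2, 0, 0, 0, -1], [0, 0, 0, 0, 0, 0, -1], [0, 0, 0, 0, 0, 0, -1]],
])

```text
time: 24.12
tool_pos: [0.5038, 0.1498, 0.0653]
tool_rot: [0.0, 0.914, 0.406, -0.002]
contact_force: [-7.9, -4.9, 5.3]
gripper_width: 0.42
```

```bash
python3 - <<'E'
from h import *
plan(.5053,.1503,.065,48)
f=grab_frame("top");crop(f,"t17.png",150,295,135,275,5)
E
```

```text
t 24.12 pos [0.5038 0.1498 0.0653] yaw 47.97 F [-7.9 -4.9  5.3] w 0.42 tilt 0.2
turn units [-0.013  0.038 -0.006] | shift units after turn [0.035 0.019 0.006] | shift now [0.035 0.019 0.006]
```

View pics/t17.png

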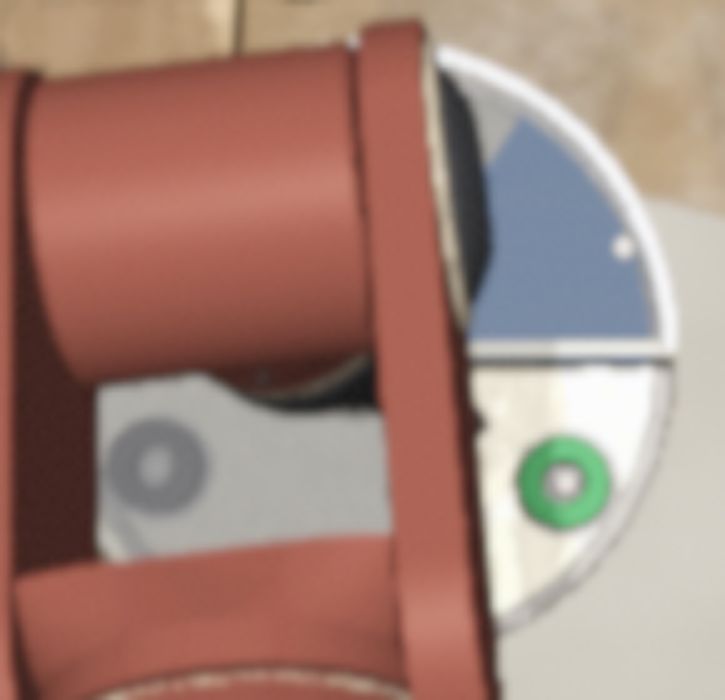

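Request:
carry_out([
  [[0, 0, 0, 0, 0, 0, 0.4], [0, 0, 0, 0, 0, 0, 0.4], [0, 0, 0, 0, 0, 0, 0.4], [0, 0, 0, 0, 0, -0.5, 0.4], [0, 0, 0, 0, 0, -0.7, 0.4], [0, 0, 0, 0, 0, 0, 0.4], [0, 0, 0, 0, 0, 0, 0.4], [0, 0, 0, 0, 0, 0, 0.4]],
])

```text
time: 24.83
tool_pos: [0.5046, 0.1509, 0.112]
tool_rot: [-0.001, 0.914, 0.406, 0.0]
contact_force: [0.6, -0.5, -0.8]
gripper_width: 0.699
```

```bash
python3 - <<'E'
from h import *
s=state();f=grab_frame("wrist");cv2.imwrite("pics/w18.png",f["frame"][:,:,::-1]);W=wcloud(f,s)
c=(.4605,.0725);band(W,c,.028,.037,.047,"core")
plan(.4605,.0725,.085,48)
E
```

```text
core 1317 z 0.0406 circle (array([0.4589, 0.0736]), np.float64(0.0179)) encl [0.4587 0.0734] 0.0184
t 24.88 pos [0.5039 0.1508 0.1111] yaw 47.95 F [-1.  -0.7  0.7] w 0.698 tilt 0.12
turn units [-0.023  0.01  -0.01 ] | shift units after turn [-2.181  0.503  0.653] | shift now [-2.18   0.506  0.654]
```

View pics/w18.png

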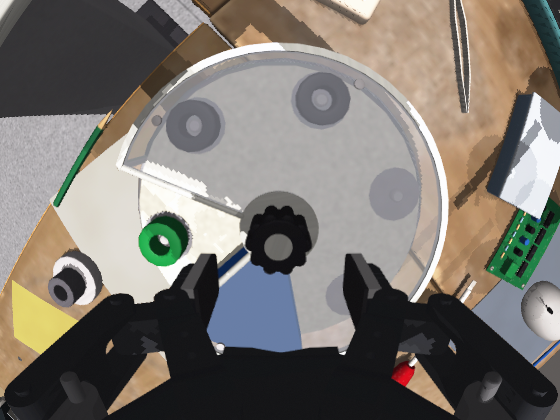

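Request:
carry_out([
  [[0, 0, 0, -0.73, 0.15, 0, 0.4], [0, 0, 0, -0.73, 0.15, 0, 0.4], [0, 0, 0, -0.73, 0.16, 0, 0.4], [0, 0, 0, 0, 0, 0.65, 0.4], [0, 0, 0, 0, 0, 0, 0.4], [0, 0, 0, 0, 0, 0, 0.4], [0, 0, 0, 0, 0, 0, 0.4], [0, 0, 0, 0, 0, 0, 0.4]],
])

```text
time: 25.55
tool_pos: [0.4599, 0.0739, 0.0863]
tool_rot: [-0.001, 0.914, 0.407, -0.0]
contact_force: [-0.7, 0.1, -0.1]
gripper_width: 0.7
```

```bash
python3 - <<'E'
from h import *
s=state();f=grab_frame("wrist");cv2.imwrite("pics/w19.png",f["frame"][:,:,::-1]);W=wcloud(f,s)
c=(.459,.0735);band(W,c,.026,.037,.047,"core")
plan(.459,.0735,.027,48)
E
```

```text
core 2018 z 0.0407 circle (array([0.4587, 0.0734]), np.float64(0.0176)) encl [0.4588 0.0732] 0.0179
t 25.6 pos [0.4601 0.0739 0.0865] yaw 48.0 F [ 0.4 -0.2  0.4] w 0.702 tilt 0.05
turn units [-0.008 -0.006  0.001] | shift units after turn [-0.026 -0.013  1.487] | shift now [-0.027 -0.012  1.487]
```

View pics/w19.png

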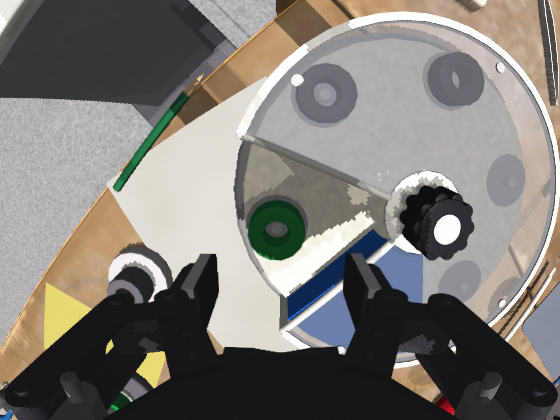

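Request:
carry_out([
  [[0, 0, 0, -0.03, -0.01, 0.4, 0.4], [0, 0, 0, 0, 0, 0.5, 0.4], [0, 0, 0, 0, 0, 0.4, 0.4], [0, 0, 0, 0, 0, 0.19, 0.4], [0, 0, 0, 0, 0, 0, 0.4], [0, 0, 0, 0, 0, 0, 0.4], [0, 0, 0, 0, 0, 0, 0.4]],
])

```text
time: 26.18
tool_pos: [0.4592, 0.073, 0.0274]
tool_rot: [-0.0, 0.914, 0.406, 0.001]
contact_force: [0.1, -0.2, 0.5]
gripper_width: 0.701
```

Request:
carry_out([
  [[0, 0, 0, 0, 0, 0, -1], [0, 0, 0, 0, 0, 0, -1], [0, 0, 0, 0, 0, 0, -1], [0, 0, 0, 0, 0, 0, -1], [0, 0, 0, 0, 0, 0, -1], [0, 0, 0, 0, 0, 0, -1]],
])

```text
time: 26.68
tool_pos: [0.4594, 0.0728, 0.0278]
tool_rot: [0.0, 0.914, 0.406, 0.001]
contact_force: [-1.5, -1.0, 5.6]
gripper_width: 0.397
```

Request:
carry_out([
  [[0, 0, 0, 0, 0, -0.2, -1], [0, 0, 0, 0, 0, -0.5, -1], [0, 0, 0, 0, 0, -0.7, -1], [0, 0, 0, 0, 0, -0.7, -1], [0, 0, 0, 0, 0, -0.6, -1], [0, 0, 0, 0, 0, 0, -1], [0, 0, 0, 0, 0, 0, -1], [0, 0, 0, 0, 0, 0, -1]],
])

```text
time: 27.35
tool_pos: [0.4575, 0.0728, 0.1334]
tool_rot: [-0.001, 0.914, 0.406, -0.001]
contact_force: [-0.2, -0.1, -1.2]
gripper_width: 0.394
```

```bash
python3 - <<'E'
from h import *
plan(.4933,-.1916,.13,48)
s=state();f=grab_frame("wrist");cv2.imwrite("pics/w20.png",f["frame"][:,:,::-1]);held(wcloud(f,s),s,f=f)
E
```

```text
t 27.35 pos [0.4575 0.0728 0.1334] yaw 47.95 F [-0.2 -0.1 -1.2] w 0.394 tilt 0.15
turn units [-0.026  0.013 -0.01 ] | shift units after turn [-4.313  5.087  0.084] | shift now [-4.308  5.091  0.077]
n 4735 tool z pct [-0.0142 -0.0137 -0.0127 -0.0022]
held tool xy (array([ 0.0014, -0.0008]), np.float64(0.0177)) ((0.001398773631080985, -0.0007169335731305182), 0.01822170615196228) [ 0.00152752 -0.00220915 -0.01291338]
```

View pics/w20.png

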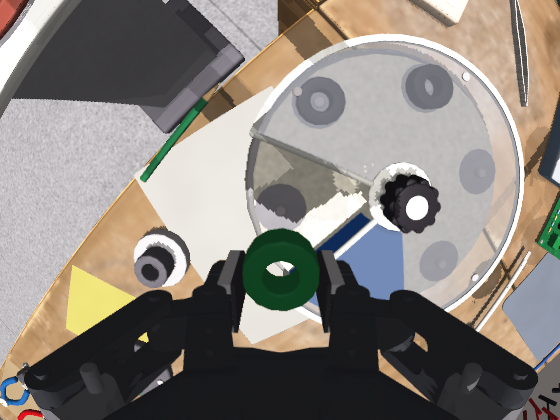

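Request:
carry_out([
  [[0, 0, 0, -0.61, 0.725, 0.07, -1], [0, 0, 0, -0.61, 0.725, 0, -1], [0, 0, 0, -0.61, 0.725, 0, -1], [0, 0, 0, -0.61, 0.725, 0, -1], [0, 0, 0, -0.61, 0.725, 0, -1], [0, 0, 0, -0.61, 0.725, 0, -1], [0, 0, 0, -0.61, 0.725, 0, -1], [0, 0, 0, 0, 0, 0, -1]],
])

```text
time: 28.07
tool_pos: [0.494, -0.1953, 0.1295]
tool_rot: [-0.0, 0.915, 0.404, -0.002]
contact_force: [-0.5, -0.5, -1.1]
gripper_width: 0.4
```

Request:
carry_out([
  [[0, 0, 0, 0, 0, 0, -1], [0, 0, 0, 0, 0, 0, -1], [0, 0, 0, 0, 0, 0, -1], [0, 0, 0, 0, 0, 0, -1], [0, 0, 0, 0, 0, 0, -1], [0, 0, 0, 0, 0, 0, -1], [0, 0, 0, 0, 0, 0, -1]],
])

```text
time: 28.65
tool_pos: [0.4946, -0.1895, 0.1312]
tool_rot: [-0.0, 0.914, 0.407, -0.0]
contact_force: [0.4, 1.1, -0.1]
gripper_width: 0.399
```

```bash
python3 - <<'E'
from h import *
plan(.4933,-.1918,.11,48)
s=state();f=grab_frame("wrist");cv2.imwrite("pics/w21.png",f["frame"][:,:,::-1])
plan(.4933,-.1918,.11,48)
E
```

```text
t 28.65 pos [ 0.4946 -0.1895  0.1312] yaw 48.01 F [ 0.4  1.1 -0.1] w 0.399 tilt 0.07
turn units [-0.013  0.002  0.001] | shift units after turn [-0.066  0.015  0.529] | shift now [-0.066  0.015  0.529]
t 28.7 pos [ 0.4946 -0.1896  0.1312] yaw 47.99 F [-0.1  0.2 -0.7] w 0.401 tilt 0.06
turn units [-0.013  0.002 -0.001] | shift units after turn [-0.063  0.012  0.529] | shift now [-0.063  0.013  0.529]
```

View pics/w21.png

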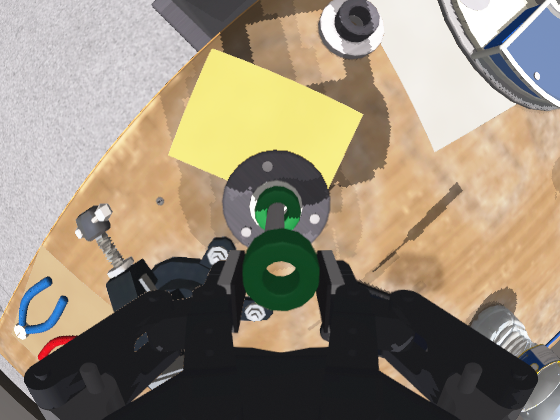

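Request:
carry_out([
  [[0, 0, 0, -0.065, 0.013, 0.1, -1], [0, 0, 0, 0, 0, 0.2, -1], [0, 0, 0, 0, 0, 0.2, -1], [0, 0, 0, 0, 0, 0.2, -1], [0, 0, 0, 0, 0, 0.2, -1], [0, 0, 0, 0, 0, 0.2, -1], [0, 0, 0, 0, 0, 0.2, -1], [0, 0, 0, 0, 0, 0, -1]],
])

```text
time: 29.37
tool_pos: [0.492, -0.1918, 0.0766]
tool_rot: [-0.002, 0.914, 0.406, -0.001]
contact_force: [-0.1, -0.7, -0.8]
gripper_width: 0.395
```

```bash
python3 - <<'E'
from h import *
plan(.4933,-.1918,.05,48)
s=state();f=grab_frame("wrist");cv2.imwrite("pics/w22.png",f["frame"][:,:,::-1])
E
```

```text
t 29.37 pos [ 0.492  -0.1918  0.0766] yaw 47.95 F [-0.1 -0.7 -0.8] w 0.395 tilt 0.25
turn units [-0.048  0.015 -0.01 ] | shift units after turn [0.023 0.024 0.665] | shift now [0.024 0.027 0.665]
```

View pics/w22.png

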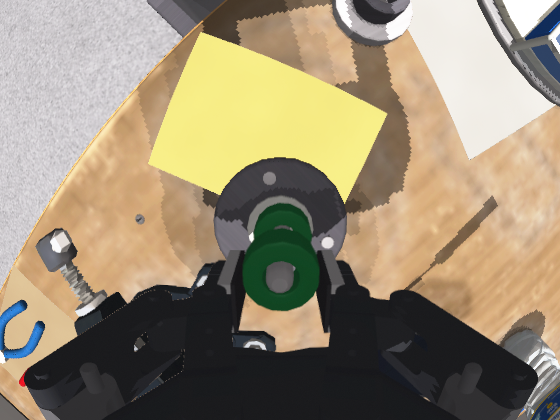

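Threaded without force. Down to ~0.05, release, rise.

Request:
carry_out([
  [[0, 0, 0, 0.01, 0.01, 0.2, -1], [0, 0, 0, 0, 0, 0.25, -1], [0, 0, 0, 0, 0, 0.2, -1], [0, 0, 0, 0, 0, 0, -1], [0, 0, 0, 0, 0, 0, 0.4], [0, 0, 0, 0, 0, 0, 0.4], [0, 0, 0, 0, 0, 0, 0.4], [0, 0, 0, 0, 0, 0, 0.4]],
])

```text
time: 30.08
tool_pos: [0.4942, -0.1924, 0.0537]
tool_rot: [-0.0, 0.914, 0.406, 0.0]
contact_force: [0.0, 0.5, -0.3]
gripper_width: 0.702
```

Request:
carry_out([
  [[0, 0, 0, 0, 0, -0.3, 0.4], [0, 0, 0, 0, 0, -0.9, 0.4], [0, 0, 0, 0, 0, -1, 0.4], [0, 0, 0, 0, 0, -1, 0.4], [0, 0, 0, 0, 0, 0, 0.4], [0, 0, 0, 0, 0, 0, 0.4], [0, 0, 0, 0, 0, 0, 0.4]],
])

```text
time: 30.67
tool_pos: [0.4939, -0.1924, 0.1819]
tool_rot: [-0.0, 0.914, 0.406, -0.0]
contact_force: [-0.7, 0.1, -0.7]
gripper_width: 0.704
```

```bash
python3 - <<'E'
from h import *
plan(.42,-.06,.15,48)
s=state();f=grab_frame("wrist");cv2.imwrite("pics/w23.png",f["frame"][:,:,::-1]);W=wcloud(f,s);c=(.4935,-.1913);band(W,c,.03,.047,.062,"core");band(W,c,.03,.065,.088,"rod");c=(.42,-.05);band(W,c,.05,.037,.044,"neck");band(W,c,.06,.013,.019,"disc")
f=grab_frame("side");crop(f,"s23.png",180,380,170,360,3)
E
```

```text
t 30.67 pos [ 0.4939 -0.1924  0.1819] yaw 47.95 F [-0.7  0.1 -0.7] w 0.704 tilt 0.01
turn units [-0.001 -0.    -0.01 ] | shift units after turn [ 1.223 -3.587  0.798] | shift now [ 1.22  -3.588  0.799]
core 979 z 0.0546 circle (array([ 0.4934, -0.1902]), np.float64(0.0177)) encl [ 0.4934 -0.1901] 0.018
rod 114 z 0.0779 circle (array([ 0.4935, -0.1917]), np.float64(0.0063)) encl [ 0.4922 -0.1906] 0.0061
neck 645 z 0.0389 circle (array([ 0.4225, -0.0448]), np.float64(0.0156)) encl [ 0.4225 -0.0446] 0.0161
disc 1176 z 0.0151 circle (array([ 0.4224, -0.045 ]), np.float64(0.0266)) encl [ 0.4224 -0.0446] 0.0272
```

View pics/s23.png

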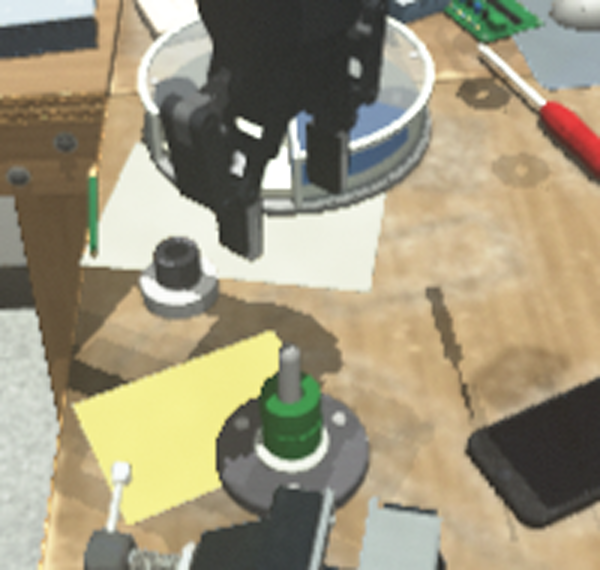

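View pics/w23.png

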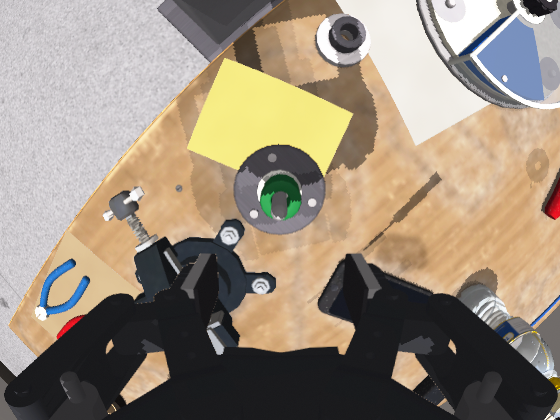

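Request:
carry_out([
  [[0, 0, 0, 0.31, -0.76, 0, 0.4], [0, 0, 0, 0.31, -0.76, 0, 0.4], [0, 0, 0, 0.31, -0.76, 0, 0.4], [0, 0, 0, 0.31, -0.76, 0.5, 0.4], [0, 0, 0, 0.31, -0.76, 0.5, 0.4], [0, 0, 0, 0, 0, 0.8, 0.4], [0, 0, 0, 0, 0, 0, 0.4], [0, 0, 0, 0, 0, 0, 0.4]],
])

```text
time: 31.43
tool_pos: [0.4201, -0.0437, 0.1066]
tool_rot: [-0.003, 0.914, 0.407, -0.003]
contact_force: [0.8, 0.2, 0.6]
gripper_width: 0.704
```

Request:
carry_out([
  [[0, 0, 0, 0, 0, 0, 0.4], [0, 0, 0, 0, 0, 0, 0.4], [0, 0, 0, 0, 0, 0, 0.4], [0, 0, 0, 0, 0, 0, 0.4]],
])

```text
time: 31.77
tool_pos: [0.4235, -0.0452, 0.1107]
tool_rot: [0.0, 0.914, 0.406, 0.0]
contact_force: [-0.0, 0.1, -0.2]
gripper_width: 0.701
```

```bash
python3 - <<'E'
from h import *
s=state();f=grab_frame("wrist");cv2.imwrite("pics/w24.png",f["frame"][:,:,::-1]);W=wcloud(f,s);c=(.4224,-.045);band(W,c,.04,.037,.044,"neck");band(W,c,.05,.013,.019,"disc")
plan(.4224,-.0448,.0185,48)
E
```

```text
neck 1146 z 0.039 circle (array([ 0.4224, -0.0446]), np.float64(0.0155)) encl [ 0.4225 -0.0447] 0.0158
disc 1946 z 0.0151 circle (array([ 0.4225, -0.0446]), np.float64(0.0266)) encl [ 0.4226 -0.0446] 0.027
t 31.82 pos [ 0.4233 -0.0451  0.1104] yaw 47.9 F [-0.3 -0.5  0.4] w 0.7 tilt 0.03
turn units [ 0.003 -0.006 -0.02 ] | shift units after turn [-0.009 -0.021  2.298] | shift now [-0.011 -0.021  2.298]
```

View pics/w24.png

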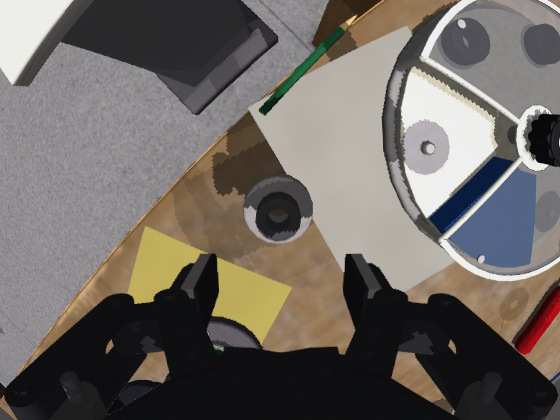

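Request:
carry_out([
  [[0, 0, 0, -0.01, -0.02, 0.5, 0.4], [0, 0, 0, 0, 0, 0.7, 0.4], [0, 0, 0, 0, 0, 0.6, 0.4], [0, 0, 0, 0, 0, 0.38, 0.4], [0, 0, 0, 0, 0, 0.1, 0.4], [0, 0, 0, 0, 0, 0, 0.4], [0, 0, 0, 0, 0, 0, 0.4]],
])

```text
time: 32.4
tool_pos: [0.4222, -0.0445, 0.019]
tool_rot: [-0.0, 0.914, 0.406, 0.0]
contact_force: [0.4, -0.8, 0.5]
gripper_width: 0.702
```

Request:
carry_out([
  [[0, 0, 0, 0, 0, 0, -1], [0, 0, 0, 0, 0, 0, -1], [0, 0, 0, 0, 0, 0, -1], [0, 0, 0, 0, 0, 0, -1], [0, 0, 0, 0, 0, 0, -1], [0, 0, 0, 0, 0, 0, -1]],
])

```text
time: 32.9
tool_pos: [0.4229, -0.0447, 0.02]
tool_rot: [0.001, 0.914, 0.406, 0.001]
contact_force: [-2.4, -0.2, 7.0]
gripper_width: 0.353
```

Request:
carry_out([
  [[0, 0, 0, 0, 0, -0.2, -1], [0, 0, 0, 0, 0, -0.5, -1], [0, 0, 0, 0, 0, -0.8, -1], [0, 0, 0, 0, 0, -0.8, -1], [0, 0, 0, 0, 0, -0.7, -1], [0, 0, 0, 0, 0, -0.3, -1], [0, 0, 0, 0, 0, 0, -1], [0, 0, 0, 0, 0, 0, -1]],
])

```text
time: 33.57
tool_pos: [0.4213, -0.0441, 0.1495]
tool_rot: [-0.001, 0.914, 0.406, -0.0]
contact_force: [-0.2, 0.5, -4.0]
gripper_width: 0.355
```

```bash
python3 - <<'E'
from h import *
plan(.4933,-.1917,.15,48)
s=state();f=grab_frame("wrist");cv2.imwrite("pics/w25.png",f["frame"][:,:,::-1])
E
```

```text
t 33.57 pos [ 0.4213 -0.0441  0.1495] yaw 47.95 F [-0.2  0.5 -4. ] w 0.355 tilt 0.09
turn units [-0.017  0.003 -0.01 ] | shift units after turn [-1.537  3.807 -0.012] | shift now [-1.534  3.808 -0.017]
```

View pics/w25.png

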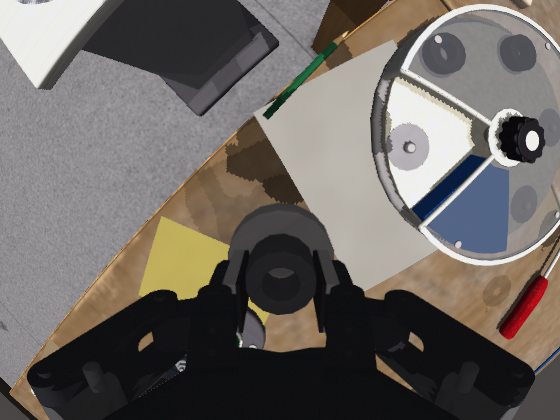

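Request:
carry_out([
  [[0, 0, 0, -0.307, 0.761, 0, -1], [0, 0, 0, -0.307, 0.761, 0, -1], [0, 0, 0, -0.307, 0.761, 0, -1], [0, 0, 0, -0.307, 0.761, 0, -1], [0, 0, 0, -0.307, 0.761, 0, -1], [0, 0, 0, 0, 0, 0, -1], [0, 0, 0, 0, 0, 0, -1], [0, 0, 0, 0, 0, 0, -1]],
])

```text
time: 34.28
tool_pos: [0.4919, -0.1907, 0.1469]
tool_rot: [-0.003, 0.914, 0.406, -0.002]
contact_force: [-0.1, 1.0, -3.6]
gripper_width: 0.353
```

Request:
carry_out([
  [[0, 0, 0, 0, 0, 0, -1], [0, 0, 0, 0, 0, 0, -1], [0, 0, 0, 0, 0, 0, -1], [0, 0, 0, 0, 0, 0, -1]],
])

```text
time: 34.62
tool_pos: [0.4933, -0.1911, 0.1499]
tool_rot: [-0.0, 0.914, 0.407, -0.0]
contact_force: [-0.2, 0.7, -2.9]
gripper_width: 0.351
```

```bash
python3 - <<'E'
from h import *
plan(.4933,-.1917,.13,48)
s=state();f=grab_frame("wrist");cv2.imwrite("pics/w26.png",f["frame"][:,:,::-1])
f=grab_frame("side");crop(f,"s26.png",180,380,170,360,3)
E
```

```text
t 34.62 pos [ 0.4933 -0.1911  0.1499] yaw 48.0 F [-0.2  0.7 -2.9] w 0.351 tilt 0.07
turn units [-0.013  0.003  0.   ] | shift units after turn [-0.012  0.01   0.498] | shift now [-0.012  0.011  0.498]
```

View pics/s26.png

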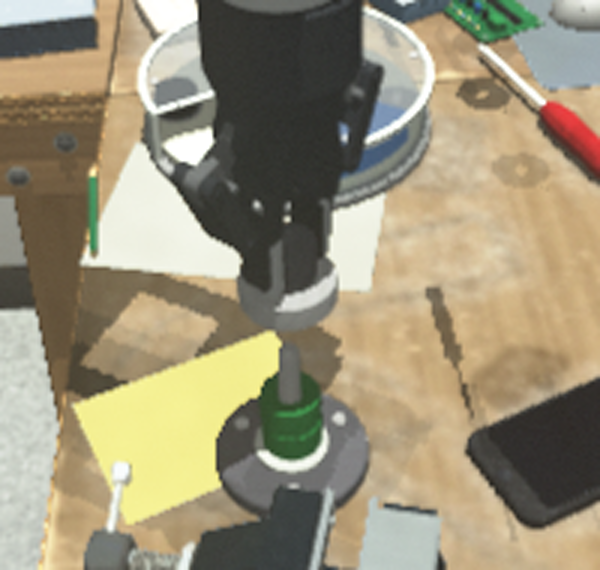

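View pics/w26.png

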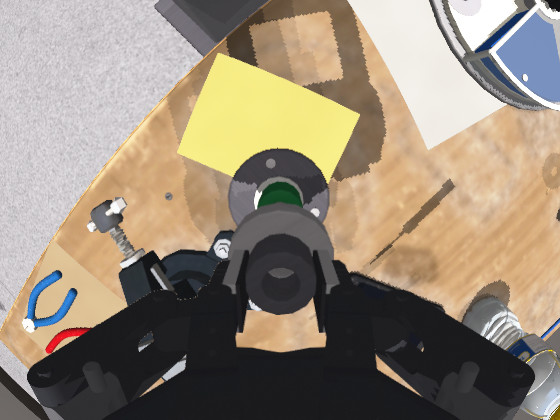

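Request:
carry_out([
  [[0, 0, 0, -0.012, 0.01, 0.3, -1], [0, 0, 0, 0, 0, 0.3, -1], [0, 0, 0, 0, 0, 0.2, -1], [0, 0, 0, 0, 0, 0.2, -1], [0, 0, 0, 0, 0, 0.2, -1], [0, 0, 0, 0, 0, 0.15, -1], [0, 0, 0, 0, 0, 0, -1], [0, 0, 0, 0, 0, 0, -1]],
])

```text
time: 35.38
tool_pos: [0.4931, -0.1922, 0.0953]
tool_rot: [-0.001, 0.914, 0.406, -0.001]
contact_force: [-0.3, 0.0, -2.1]
gripper_width: 0.351
```

```bash
python3 - <<'E'
from h import *
plan(.4933,-.1917,.079,48)
s=state();f=grab_frame("wrist");cv2.imwrite("pics/w27.png",f["frame"][:,:,::-1])
f=grab_frame("side");crop(f,"s27.png",180,380,170,360,3)
E
```

```text
t 35.38 pos [ 0.4931 -0.1922  0.0953] yaw 47.94 F [-0.3  0.  -2.1] w 0.351 tilt 0.14
turn units [-0.027  0.005 -0.011] | shift units after turn [ 0.013 -0.006  0.407] | shift now [ 0.013 -0.005  0.407]
```

View pics/s27.png

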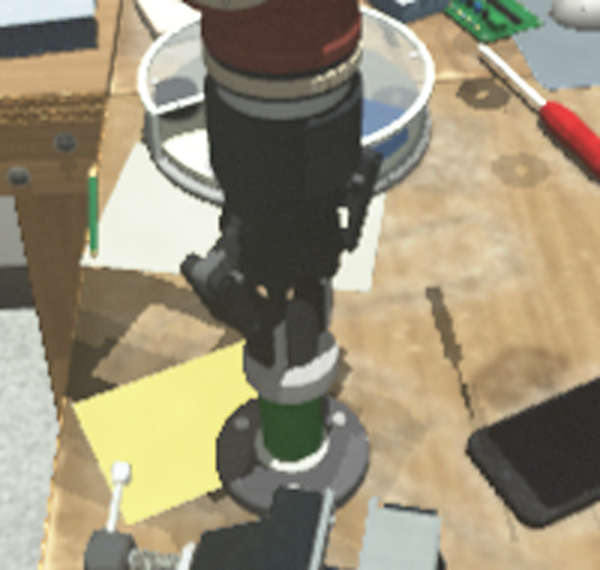

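View pics/w27.png

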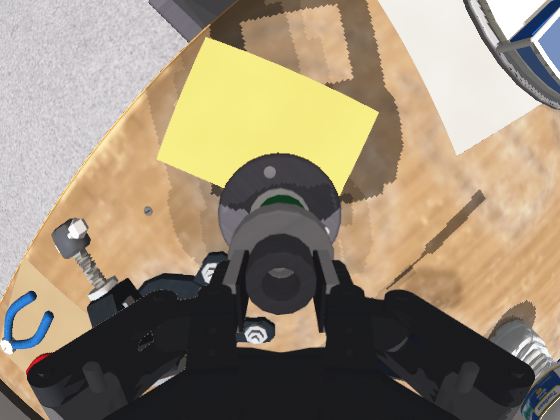

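Request:
carry_out([
  [[0, 0, 0, 0.005, 0, 0.15, -1], [0, 0, 0, 0, 0, 0.15, -1], [0, 0, 0, 0, 0, 0.1, -1], [0, 0, 0, 0, 0, 0.03, -1], [0, 0, 0, 0, 0, 0, -1], [0, 0, 0, 0, 0, 0, -1]],
])

```text
time: 35.98
tool_pos: [0.4935, -0.1922, 0.0785]
tool_rot: [-0.001, 0.914, 0.406, -0.0]
contact_force: [0.1, -0.5, -3.7]
gripper_width: 0.355
```

Request:
carry_out([
  [[0, 0, 0, 0, 0, 0, 0.4], [0, 0, 0, 0, 0, 0, 0.4], [0, 0, 0, 0, 0, 0, 0.4], [0, 0, 0, 0, 0, 0, 0.4], [0, 0, 0, 0, 0, -0.3, 0.4], [0, 0, 0, 0, 0, -0.8, 0.4], [0, 0, 0, 0, 0, -0.8, 0.4], [0, 0, 0, 0, 0, 0, 0.4]],
])

```text
time: 36.65
tool_pos: [0.4976, -0.1944, 0.1635]
tool_rot: [0.005, 0.914, 0.406, 0.004]
contact_force: [1.1, -0.7, 0.9]
gripper_width: 0.699
```

```bash
python3 - <<'E'
from h import *
plan(.5045,.1503,.15,48)
s=state();f=grab_frame("wrist");cv2.imwrite("pics/w28.png",f["frame"][:,:,::-1]);W=wcloud(f,s);c=(.4934,-.1915)
band(W,c,.04,.067,.077,"disc");band(W,c,.04,.09,.1,"neck")
f=grab_frame("side");crop(f,"s28.png",180,380,170,360,3)
E
```

```text
t 36.65 pos [ 0.4976 -0.1944  0.1635] yaw 47.95 F [ 1.1 -0.7  0.9] w 0.699 tilt 0.7
turn units [ 0.136 -0.032 -0.009] | shift units after turn [ 6.52  -5.638  0.338] | shift now [ 6.514 -5.647  0.289]
disc 2077 z 0.0711 circle (array([ 0.4945, -0.1908]), np.float64(0.0267)) encl [ 0.4945 -0.1908] 0.0271
neck 1483 z 0.0944 circle (array([ 0.4947, -0.1908]), np.float64(0.0157)) encl [ 0.4947 -0.1911] 0.0163
```

View pics/s28.png

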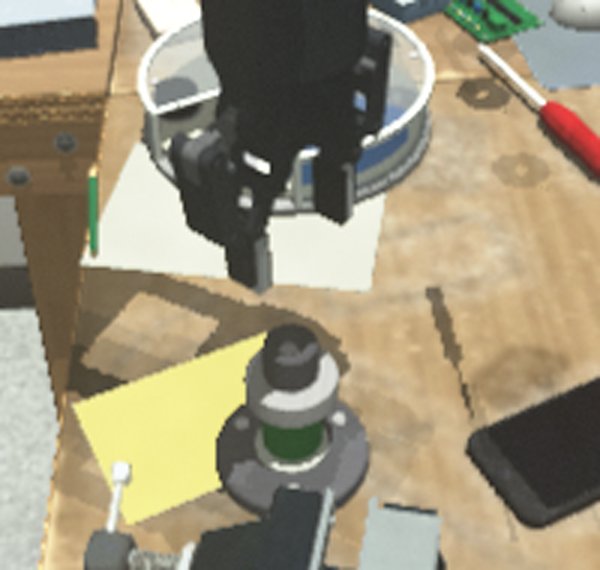

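Request:
carry_out([
  [[0, 0, 0, 0.74, -0.64, 0, 0.4], [0, 0, 0, 0.74, -0.64, 0, 0.4], [0, 0, 0, 0.74, -0.64, 0, 0.4], [0, 0, 0, 0.74, -0.64, 0, 0.4], [0, 0, 0, 0.74, -0.64, 0, 0.4], [0, 0, 0, 0.74, -0.64, 0, 0.4], [0, 0, 0, 0.74, -0.64, 0, 0.4], [0, 0, 0, 0.74, -0.64, 0, 0.4]],
])

```text
time: 37.42
tool_pos: [0.4989, 0.1226, 0.1539]
tool_rot: [-0.001, 0.914, 0.406, -0.001]
contact_force: [1.1, -0.3, -0.4]
gripper_width: 0.701
```

Request:
carry_out([
  [[0, 0, 0, 0.6, -0.52, 0, 0.4], [0, 0, 0, 0, 0, 0.3, 0.4], [0, 0, 0, 0, 0, 0.3, 0.4], [0, 0, 0, 0, 0, 0, 0.4], [0, 0, 0, 0, 0, 0, 0.4], [0, 0, 0, 0, 0, 0, 0.4], [0, 0, 0, 0, 0, 0, 0.4], [0, 0, 0, 0, 0, 0, 0.4]],
])

```text
time: 38.08
tool_pos: [0.5013, 0.1518, 0.1315]
tool_rot: [-0.0, 0.914, 0.406, 0.0]
contact_force: [-0.5, -0.7, 0.1]
gripper_width: 0.7
```

```bash
python3 - <<'E'
from h import *
plan(.5045,.1503,.065,48)
s=state();f=grab_frame("wrist");cv2.imwrite("pics/w29.png",f["frame"][:,:,::-1]);W=wcloud(f,s)
c=(.504,.1505);band(W,c,.04,.08,.09,"knob")
C=np.array([.5045,.1503])
fr=f["frame"].astype(int);r=np.hypot(W[...,0]-C[0],W[...,1]-C[1]);m=(fr[...,2]>fr[...,0]+25)&(r<.125)&(r>.04);a=np.degrees(np.arctan2(W[...,1]-C[1],W[...,0]-C[0]))[m];print(np.percentile(a,[1,5,50,95,99]))
plan(.5045,.1503,.065,48)
E
```

```text
t 38.08 pos [0.5013 0.1518 0.1315] yaw 47.86 F [-0.5 -0.7  0.1] w 0.7 tilt 0.05
turn units [-0.008 -0.006 -0.027] | shift units after turn [0.027 0.085 1.663] | shift now [0.026 0.086 1.663]
knob 2393 z 0.0832 circle (array([0.5054, 0.1504]), np.float64(0.0189)) encl [0.5054 0.1504] 0.0193
[-89.21585222 -83.39601096 -57.0934191  -33.04774556 -30.8055032 ]
t 38.13 pos [0.5012 0.1519 0.1315] yaw 47.88 F [0.8 0.5 0.3] w 0.701 tilt 0.05
turn units [-0.008 -0.007 -0.024] | shift units after turn [0.024 0.088 1.663] | shift now [0.024 0.089 1.663]
```

View pics/w29.png

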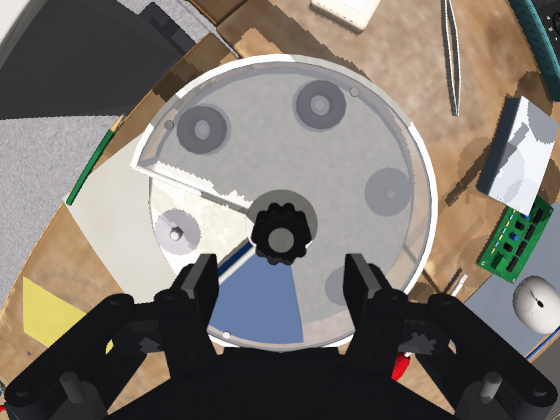

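Request:
carry_out([
  [[0, 0, 0, 0.035, 0.085, 0.5, 0.4], [0, 0, 0, 0, 0, 0.6, 0.4], [0, 0, 0, 0, 0, 0.4, 0.4], [0, 0, 0, 0, 0, 0.15, 0.4], [0, 0, 0, 0, 0, 0, 0.4], [0, 0, 0, 0, 0, 0, 0.4], [0, 0, 0, 0, 0, 0, 0.4]],
])

```text
time: 38.72
tool_pos: [0.5053, 0.1515, 0.0665]
tool_rot: [-0.0, 0.914, 0.406, 0.001]
contact_force: [-0.0, -0.9, -0.1]
gripper_width: 0.698
```

Request:
carry_out([
  [[0, 0, 0, 0, 0, 0, -1], [0, 0, 0, 0, 0, 0, -1], [0, 0, 0, 0, 0, 0, -1], [0, 0, 0, 0, 0, 0, -1], [0, 0, 0, 0, 0, 0, -1], [0, 0, 0.5, 0, 0, 0, -1], [0, 0, 0.9, 0, 0, 0, -1], [0, 0, 0.9, 0, 0, 0, -1]],
])

```text
time: 39.38
tool_pos: [0.5037, 0.1499, 0.0667]
tool_rot: [0.001, 0.95, 0.311, -0.002]
contact_force: [-6.5, -6.1, 8.9]
gripper_width: 0.416
```

Request:
carry_out([
  [[0, 0, 1, 0, 0, 0, -1], [0, 0, 1, 0, 0, 0, -1], [0, 0, 1, 0, 0, 0, -1], [0, 0, 1, 0, 0, 0, -1], [0, 0, 1, 0, 0, 0, -1], [0, 0, 1, 0, 0, 0, -1], [0, 0, 1, 0, 0, 0, -1], [0, 0, 1, 0, 0, 0, -1]],
])

```text
time: 40.05
tool_pos: [0.5039, 0.15, 0.0667]
tool_rot: [0.001, 0.999, -0.033, -0.001]
contact_force: [-5.8, -6.9, 9.0]
gripper_width: 0.418
```

Request:
carry_out([
  [[0, 0, 0.9, 0, 0, 0, -1], [0, 0, 0.8, 0, 0, 0, -1], [0, 0, 0, 0, 0, 0, -1], [0, 0, 0, 0, 0, 0, -1], [0, 0, 0, 0, 0, 0, 0.4], [0, 0, 0, 0, 0, 0, 0.4], [0, 0, 0, 0, 0, 0, 0.4], [0, 0, 0, 0, 0, 0, 0.4]],
])

```text
time: 40.72
tool_pos: [0.5044, 0.1516, 0.0652]
tool_rot: [-0.001, 0.994, -0.105, -0.0]
contact_force: [-0.3, 0.4, -0.2]
gripper_width: 0.704
```

Request:
carry_out([
  [[0, 0, 0, 0, 0, -0.4, 0.4], [0, 0, 0, 0, 0, -0.9, 0.4], [0, 0, 0, 0, 0, -0.9, 0.4], [0, 0, 0, 0, 0, -0.9, 0.4], [0, 0, 0, 0, 0, 0, 0.4], [0, 0, 0, 0, 0, 0, 0.4], [0, 0, 0, 0, 0, 0, 0.4]],
])

```text
time: 41.3
tool_pos: [0.504, 0.1513, 0.1885]
tool_rot: [-0.0, 0.994, -0.105, -0.001]
contact_force: [-0.4, -0.5, -1.2]
gripper_width: 0.699
```

```bash
python3 - <<'E'
from h import *
s=state();plan(.40,.0,.22,-12)
f=grab_frame("wrist");cv2.imwrite("pics/w30.png",f["frame"][:,:,::-1]);W=wcloud(f,s)
C=np.array([.5045,.1503])
fr=f["frame"].astype(int);r=np.hypot(W[...,0]-C[0],W[...,1]-C[1]);m=(fr[...,2]>fr[...,0]+25)&(r<.125)&(r>.04);a=np.degrees(np.arctan2(W[...,1]-C[1],W[...,0]-C[0]))[m];print(np.percentile(a,[1,5,50,95,99]))
E
```

```text
t 41.3 pos [0.504  0.1513 0.1885] yaw -12.04 F [-0.4 -0.5 -1.2] w 0.699 tilt 0.1
turn units [-0.005  0.019 -0.009] | shift units after turn [-1.757  4.242 -0.788] | shift now [-1.755  4.243 -0.787]
[-149.52083588 -145.89787262 -118.93278103  -93.63388653  -91.38453739]
```

View pics/w30.png

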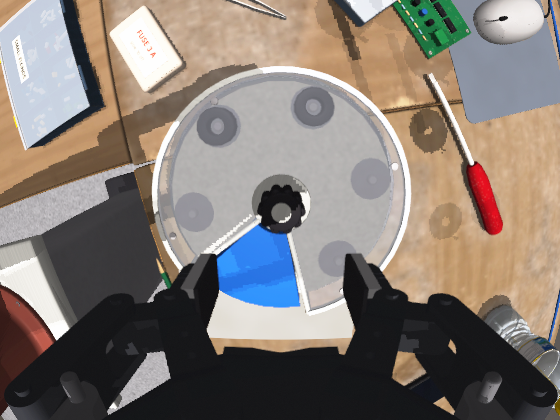

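```bash
python3 - <<'E'
from h import *
f=grab_frame("side");crop(f,"s31.png",180,380,170,360,3)
W=cloud(f);c=(.492,-.1905)
f=grab_frame("top");W=cloud(f)
band(W,c,.04,.067,.077,"disc");band(W,c,.04,.09,.1,"neck");m=(np.hypot(W[...,0]-.49,W[...,1]+.19)<.04)&(W[...,2]>.06)&(W[...,2]<.078);P=W[m];A=np.c_[P[:,:2],np.ones(len(P))];print(np.linalg.lstsq(A,P[:,2],rcond=None)[0])
E
```

```text
disc 395 z 0.0716 circle (array([ 0.4929, -0.1897]), np.float64(0.0264)) encl [ 0.4928 -0.1901] 0.0271
neck 229 z 0.0949 circle (array([ 0.4931, -0.19  ]), np.float64(0.0157)) encl [ 0.4925 -0.1905] 0.0166
[ 0.01097369 -0.03333759  0.0596287 ]
```

View pics/s31.png

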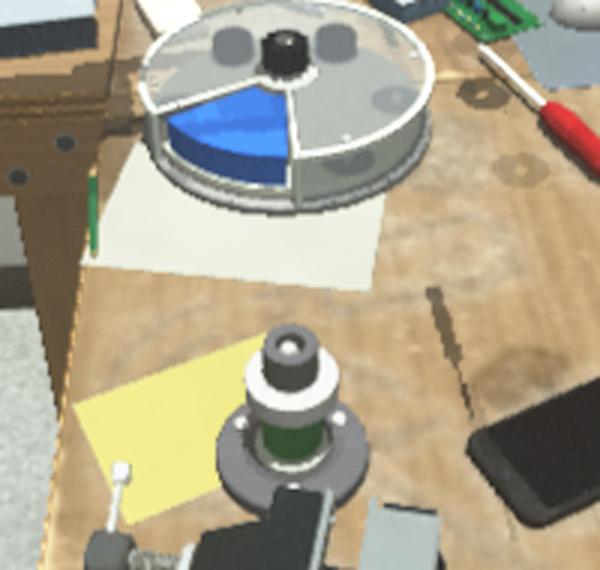

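Everything is in place: the weight is flat on the stack, the block is in the window and the gripper is clear.

```bash
python3 - <<'E'
from h import *
print(ticket.job_done())
E
```

```text
the job is handed in; nothing more can be done
None
```

The job is handed in at about 41 s of the 210 s; `job_done()` gives no verdict, so success rests on my own checks below.

**What I did:** I took the press weight off the rod and stood it on the bench. Only two green cores were present. I brought each one to the window with the knob and threaded it over the rod. Then I put the weight back on top and turned the blue block into the window.

**Last checks:**
- **Stack and weight:** the top of the weight's disc measured 71.1–71.6 mm, against 72 mm expected for two flush cores with the weight resting on them. A plane fitted to the disc tilted about 2 degrees, within the limit.
- **Blue block:** it centres about 1–2 degrees from the middle of the window.
- **Black cores:** both are still on their spigots.
- **Gripper:** it is open and clear of everything.

**What disagreed:**
- **Camera positions:** the top and wrist cameras differed by 1–2 mm on the rod and knob, within calibration. I relied on the wrist camera and the contact forces for threading.
- **Weight knocked aside:** it was shifted about 4 cm on the bench during the run, so I located it again before picking it up.

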